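# Take the hot lid off the bearing warmer with the lid lifter

## Task

The bearing in the warmer is ready, but the lid is too hot to touch: take the lid lifter from its rack, hook it under the lid's loop, lift the lid off level and set it down, without dropping it, flat and centred on the round cork-topped rest. Then free the lifter and hang it back in both cradles of its rack, either way round. Never touch the lid with the gripper or the arm, and leave the other things alone.

Things in the scene. Friction and masses are not known exactly. Their poses are not given: they have to be found in the camera images.
- warmer: Bearing warmer, fixed: round open-topped grey pot, 124 mm in diameter, rim 75 mm above the bench, bore 104 mm; small black control panel; a bearing inside. Origin: centre of its underside. The lid sits on its rim. It stands on the left bench; on the robot side of it a fixed toggle clamp with a red handle stands up to 160 mm high.
- lid: The lid: loose steel disc, 128 mm in diameter, about 0.32 kg, with a loop handle on top. Under it a plug, 94 mm in diameter and 8 mm deep, sits in the warmer's bore (5 mm play all round). Origin: centre of the plug's underside, 71 mm below lid_loop; same axes.
- lid_loop (a point): Middle of the lid's loop: centre of its level bar, on the lid's axis. The 10 mm round bar runs along this point's y, straight 34 mm each way, then bends down to legs 45 mm from the middle. The loop is open along x. The bar's centre is 55 mm above the lid's top face (50 mm free under the bar). z up.
- rest_top (a point): Centre of the top face of the lid rest, fixed: steel pedestal with a round cork top, 114 mm in diameter, top 60 mm above the bench, on the middle bench left of the rack. The lid stands on it on the underside of its plug: the loop's point is then 71 mm above this point.
- lifter: The lid lifter, loose, 0.22 kg: a T. From the handle (see lifter_grip) a shank goes down and forks 35 mm below the handle's centre into two parallel hook prongs of 10 mm round bar, 28 mm apart in y (see lifter_hook). It hangs upright in the rack. Origin and axes as lifter_grip.
- lifter_grip (a point): Centre of the lifter's handle, where to grip it: black block 60 mm long (x), 18 mm wide (y, the way to grip it), 26 mm high (z, up). From each end a 12 mm round steel bar goes on along x to a 20 mm end knob; the knobs begin 70 mm from the centre; 156 mm over all.
- lifter_hook (a point): Point 111.5 mm below lifter_grip, same axes: the centre of the loop's bar lies here when it hangs in the hook. Each prong goes down at x = -22 mm, turns into a V (underside 18.5 mm below this point) and rises to a tip reaching x = +27 mm, top 11.5 mm above this point. The hook is open above and towards +x: it goes under a bar with a move along +x.
- rack_seat (a point): Middle between the V cradles of the lifter's rack, fixed, 155 mm above the bench, where lifter_grip is when the lifter hangs there; x is the line of the handle. Two posts 100 mm apart along x, 8 mm thick; each bears a 90 degree V, 40 mm wide at its mouth, edges 12 mm above this point. A round bar end lies in each V; 16 mm play each way along x.
- oil_bottle: Bystander: yellow oil bottle with a red spout, 48 mm in diameter, 161 mm high, loose. Origin: centre of its underside.
- tape: Bystander: blue tape roll, 68 mm in diameter, 19 mm high, loose, lying flat. Origin: centre of its underside.
- tub: Bystander: the white grease tub nearest the warmer, 67 mm in diameter, 52 mm high, loose. Origin: centre of its underside.
- carton: Bystander: the small flat white carton beside the oil bottle, 66 x 66 x 22 mm, loose. Origin: centre of its underside.

How it is judged:
By the outcome, as a careful person would: the job done as asked, in the order asked, and still so for the second after the job is handed in, with the robot touching nothing.
It also fails if it takes over 66 s, if anything falls off the work surface, if the arm or the gripper's body presses on something with over 40 N, if the wrist force passes 120 N, or if a joint passes its speed limit or range.

## Robot

A 7-joint arm with a two-finger parallel gripper is mounted at the origin on a cart in front of the work surface, level with it; the furniture and walls round the work are solid. World frame = base frame: x ahead of the robot, y to its left, z up, the work surface at z = 0. Lengths are in m, angles in rad, forces in N, time in s.
With the tool pointing down it reaches from about 0.35 to 0.9 m from the base axis. Payload 7.2 kg.
Tool frame: the origin (TCP) lies at the very end of the fingers, on their centre line; the grasp point (between the pads) lies 19 mm behind it; z points along the fingers, y is the direction in which the jaws open and shut (so a half turn about z gives the same grasp; the last joint's range is limited). The gripper opens to 88 mm and grips with 3 to 60 N. Pads are 20 mm wide; open, the fingers measure 115 mm over their backs; the gripper's body (75 mm by 178 mm) begins 61 mm behind the grasp point.
Start: joints at [-1.358, 0.411, -0.013, 1.596, 0.006, 1.134, -0.082], TCP at [0.173, 0.601, 0.223] pointing down, gripper open.
Joint ranges: [-2.95, 2.95], [-0.29, 1.99], [-1.47, 1.44], [0.14, 2.54], [-1.03, 4.17], [0.13, 1.85], [-2.86, 2.86]. Speed limits (rad/s): [2.39, 2.39, 3.01, 3.01, 3.14, 3.14, 3.14].

## Interface

Orientations are given as a rotation vector (axis times angle).
In Python, from station import bot gives the robot as it stands.
- The arm moves only by the tool carry_out, never from a script. Its argument "rows" is a list that holds one entry, the list of rows, each a list of 7 numbers: the turn, a rotation vector about the tool's x, y, z in degrees, then the shift along the tool's x, y, z in mm, then the opening, from -1 (shut) to 1 (fully open). In form: [[[rx, ry, rz, tx, ty, tz, hand], ...]]. A call has 1 to 5 rows; each row shifts and turns the commanded pose from where the row before left it, along the tool's axes as they then stand; what a row does not reach is not made up. A row lasts 1/8 s, in which the tool goes at most 62.5 mm and 10.7 degrees, less where a joint would pass 70% of its speed; a pose out of reach is approached as far as the arm can. A call with a gripper value outside its range is refused whole. The fingers move at their own pace and stop on an object; "newtons" is the grip in N (left out, the last holds). Time passes only in rows, so rows that do not move let the fingers close. It gives the time, the measured TCP pose, the force and the opening at its end, in the units of the state.
- bot.observe(): the state, without advancing time (a new reading comes with each control period).
- bot.snapshot(name): name is "scene" or "top" or "wrist"; returns a dict with "frame" (400x640x3 uint8, red, green, blue), "depth" (400x640 float32, m along the optical axis (not along the pixel's ray), 0 where there is no reading), "fov_y" (degrees; the focal length in pixels is half the picture's height over the tangent of half this angle, whatever the lens; pixels are square), "cx", "cy" (the principal point, pixels), "position" and "rotation" of the camera in the world. Camera axes: x right, y down, z forward; pixel columns grow to the right and rows downward; lengths in m; the calibration is good to about 2 mm. The wrist camera is an equidistant fisheye: a pixel r from the principal point sees the ray r / f radians off the axis. A picture is of the moment at which its call begins.
- bot.job_done(): hands the job in, once; it reports no verdict.
Trained networks look in a picture, given as the dict that the camera call returned (one of the last four; its "shot" number tells which), for a name from the list of things; names that differ only in an ending like _2 or _b are one class to them, and where a whole thing is asked for, a point or a joint stands for the part that bears it (a point fixed in the world has none). Each returns a list of dicts, best first, with "conf" (0 to 1); they miss things now and then, are a little off and sometimes report something else, mostly with a low value. They report only what shows in the picture. A call takes as long as a camera call.
- bot.trace(picture, target): "region" (400x640 bool, what is visible of it) and "rect" ([left, top, right, bottom] in pixels, round what is visible of it).
- bot.landmark_of(picture, target): "at" ([row, column] in pixels: a listed point, or the origin of a listed thing).
The state is a dict: "t": time; "qpos": joint angles; "joint_velocities": joint speeds; "joint_efforts": joint torques, N m; "ee_pos": TCP position; "tcp_rot": TCP orientation; "ft_force": force on the tool from outside, world axes, zero at the start; "wrist_torque": the same for the moment, N m; "width": finger opening in m.
Only numpy, scipy, OpenCV 4.12 (cv2) and the standard library are available. Lean on these libraries where they do the work, as an engineer would, in place of code of your own. Each camera call takes 0.05 s, during which the arm holds its last target.

## Working session

There is one attempt and no reset: what is moved stays moved. The work goes in short steps, Python scripts to look and compute and a tool call to move; the robot and the scene stay as the last step left them, time stands still between calls to the robot, and variables do not carry over. Pictures are saved under pics/ and viewed, and the job is handed in when it is done.

Besides the shell and the picture viewer there is one more tool, called after ">>>" as a command line: name --argument value ..., lists and objects as JSON in quotes. carry_out: Moves the arm, as the interface text tells. Its arguments: {"type":"object","properties":{"rows":{"type":"array","items":{"type":"array","items":{"type":"array","items":{"type":"number"}}}},"newtons":{"type":"number"}},"required":["rows"]}

```bash
mkdir -p pics; ls; python3 - <<'E'
from station import bot
import cv2
print(bot.observe())
for n in ["scene","top","wrist"]:
    s=bot.snapshot(n); cv2.imwrite(f"pics/{n}0.png",s["frame"][:,:,::-1]); print(n,s["fov_y"],s["cx"],s["cy"],s["position"],s["rotation"])
E
```

```text
pics
{'t': 0.0, 'qpos': array([-1.35820678,  0.41190447, -0.01270845,  1.59702971,  0.00558005,
        1.13431509, -0.08221618]), 'joint_velocities': array([-5.89387112e-04,  1.37139515e-03,  7.53233261e-05,  6.53305910e-04,
        1.34791589e-03,  4.84359386e-04, -6.42086433e-04]), 'joint_efforts': array([-4.35926713e-04, -5.87970185e+01,  6.41631335e-01, -2.91061074e+01,
       -5.38150838e-02,  1.86493504e-02,  1.54983177e-04]), 'ee_pos': array([0.17309238, 0.6000242 , 0.22181212]), 'tcp_rot': array([-4.39602676e-01, -3.11055259e+00,  2.53856781e-03]), 'ft_force': array([-0.3062468 ,  0.19527881, -1.40381978]), 'wrist_torque': array([ 0.03012212, -0.04881583, -0.00878443]), 'width': 0.08819318509137516}
scene 53.39667995275461 316.07705877278175 197.60775600028558 [-0.09011253 -0.80232528  0.86101048] [-2.05213948  0.66777288 -0.36478456]
top 47.7529542814752 322.2149276200359 199.76669280854864 [0.46347139 0.14587516 1.61965577] [-2.19854791  2.16903741 -0.11673156]
wrist 65.70646984690485 316.44261812822026 195.22863324420106 [0.09595185 0.62226402 0.38390519] [2.30881107 1.73851541 0.25985288]
```

View pics/scene0.png

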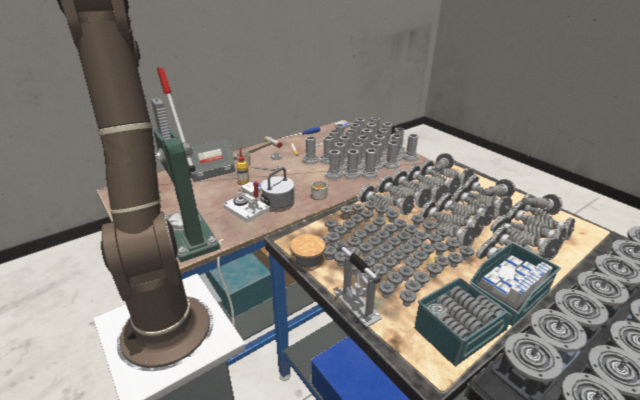

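View pics/top0.png

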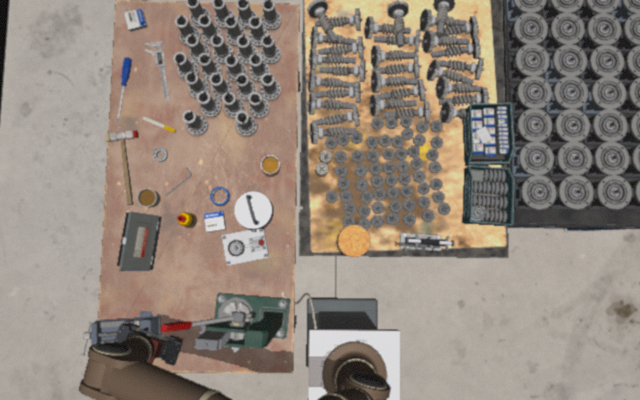

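View pics/wrist0.png

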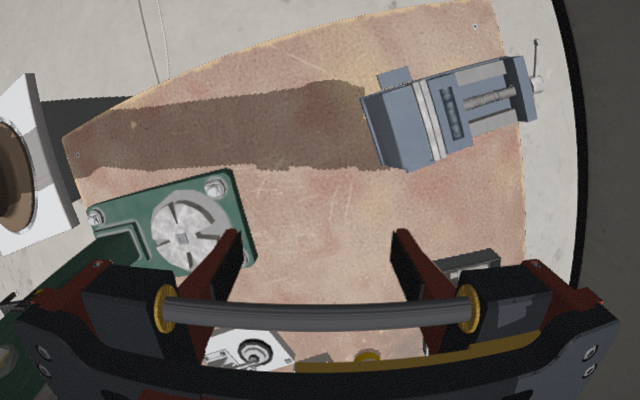

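The scene view shows the warmer with lid near (278,188), the rest at (308,248), and the rack at (358,275). In the top view the lid is at (253,210), the rest at (354,240), and the rack at (426,241). Next I'll measure them.

```bash
cat > h.py <<'E'
import numpy as np, cv2
from scipy.spatial.transform import Rotation as R
def ray(s,r,c,fish=False):
    f=200/np.tan(np.radians(s["fov_y"])/2)
    x=(c-s["cx"])/f;y=(r-s["cy"])/f
    if fish:
        th=np.hypot(x,y); k=np.sin(th)/max(th,1e-9); d=np.array([x*k,y*k,np.cos(th)])
    else: d=np.array([x,y,1.])
    return R.from_rotvec(s["rotation"]).apply(d)
def atz(s,r,c,z,fish=False):
    d=ray(s,r,c,fish);p=np.array(s["position"]);return p+d*(z-p[2])/d[2]
def cloud(s,fish=False):
    f=200/np.tan(np.radians(s["fov_y"])/2)
    rr,cc=np.mgrid[0:400,0:640];x=(cc-s["cx"])/f;y=(rr-s["cy"])/f
    if fish:
        th=np.hypot(x,y);k=np.tan(np.minimum(th,1.5))/np.maximum(th,1e-9);x=x*k;y=y*k
    D=s["depth"];P=np.stack([x*D,y*D,D],-1)
    return R.from_rotvec(s["rotation"]).apply(P.reshape(-1,3)).reshape(400,640,3)+s["position"]
def tri(l):
    A=np.zeros((3,3));b=np.zeros(3)
    for p,d in l:
        d=d/np.linalg.norm(d);M=np.eye(3)-np.outer(d,d);A+=M;b+=M@p
    x=np.linalg.solve(A,b);return x,[np.linalg.norm((np.eye(3)-np.outer(d,d)/(d@d))@(x-p)) for p,d in l]
E
python3 - <<'E'
from station import bot
from h import *
np.set_printoptions(precision=4,suppress=True)
S={n:bot.snapshot(n) for n in ["scene","top"]}
C={n:cloud(S[n]) for n in S}
H={"lid_loop":.122+.016,"rest_top":.06,"lifter_grip":.155,"lifter_hook":.0435,"rack_seat":.155,"warmer":0,"lid":.067,"oil_bottle":0,"carton":0,"tub":0}
for t in H:
    L=[]
    for n in S:
        o=bot.landmark_of(S[n],t)
        if o:
            r,c=o[0]["at"];L.append((np.array(S[n]["position"]),ray(S[n],r,c)))
            print(t,n,round(o[0]["conf"],2),np.round([r,c],1),"z0:",atz(S[n],r,c,H[t]),"depth",C[n][int(round(r)),int(round(c))])
    if len(L)==2: print("   tri",tri(L))
for n in S:
  for t in ["lid","lifter","oil_bottle","rest_top"]:
    o=bot.trace(S[n],t)
    if o:
        m=o[0]["region"]&(S[n]["depth"]>0);p=C[n][m];print(n,t,round(o[0]["conf"],2),m.sum(),"rect",o[0]["rect"],p.min(0),p.max(0),np.median(p,0))
np.savez("s0.npz",top=C["top"],scene=C["scene"],ft=S["top"]["frame"],fs=S["scene"]["frame"])
for n,(x0,x1,y0,y1) in {"top":(210,470,160,270),"scene":(210,420,150,340)}.items():
    cv2.imwrite(f"pics/{n}0z.png",cv2.resize(S[n]["frame"][y0:y1,x0:x1,::-1],None,fx=3,fy=3,interpolation=cv2.INTER_CUBIC))
E
```

```text
lid_loop scene 0.88 [172.1 275.6] z0: [0.5613 0.3572 0.138 ] depth [0.5597 0.3514 0.1415]
lid_loop top 0.77 [209.5 248.6] z0: [0.5611 0.3618 0.138 ] depth [0.5628 0.3678 0.0873]
   tri (array([0.5623, 0.3615, 0.1357]), [np.float64(0.0012294710723657716), np.float64(0.0012294710723659472)])
rest_top scene 0.88 [243.7 308.2] z0: [0.47   0.0141 0.06  ] depth [0.4666 0.0103 0.0629]
rest_top top 0.68 [236.3 356.4] z0: [0.4789 0.0002 0.06  ] depth [0.4799 0.0014 0.0577]
   tri (array([0.4725, 0.0047, 0.0658]), [np.float64(0.007401631277993234), np.float64(0.00740163127799316)])
lifter_grip scene 0.88 [262.1 356.4] z0: [ 0.4623 -0.2205  0.155 ] depth [ 0.4574 -0.2241  0.1605]
lifter_grip top 0.85 [241.1 426.8] z0: [ 0.4654 -0.2195  0.155 ] depth [ 0.4657 -0.2181  0.1634]
   tri (array([ 0.4646, -0.2194,  0.1532]), [np.float64(0.0009271817685091), np.float64(0.0009271817685092044)])
lifter_hook scene 0.56 [292.7 355.3] z0: [ 0.4638 -0.223   0.0435] depth [ 0.4863 -0.1983  0.0081]
lifter_hook top 0.69 [239.1 420.7] z0: [ 0.4722 -0.226   0.0435] depth [ 0.4718 -0.1979  0.1669]
   tri (array([ 
[... 1952 characters left out ...]
79 0.0026] [0.5981 0.7573 0.1385] [0.5248 0.5737 0.0633]
scene rest_top 0.78 897 rect [292.1, 230.6, 329.1, 265.4] [ 0.4076 -0.048   0.0007] [0.5345 0.1106 0.0678] [ 0.4565 -0.0034  0.062 ]
top lid 0.92 1120 rect [231.9, 190.0, 271.2, 229.6] [ 0.5022  0.2938 -0.0204] [0.6429 0.4318 0.1485] [0.5657 0.3532 0.0813]
top lifter 0.61 323 rect [405.0, 237.1, 455.7, 248.5] [ 0.4456 -0.3432 -0.0053] [ 0.4833 -0.1498  0.1736] [ 0.4655 -0.2345  0.1597]
top oil_bottle 0.53 226 rect [177.1, 212.3, 196.3, 224.4] [0.508  0.5622 0.0033] [0.5546 0.6069 0.1564] [0.5301 0.5767 0.0847]
top rest_top 0.83 841 rect [337.9, 225.2, 373.1, 254.9] [ 0.382  -0.0479 -0.8096] [0.5216 0.0633 0.0686] [0.4659 0.0085 0.0589]
```

View pics/top0z.png

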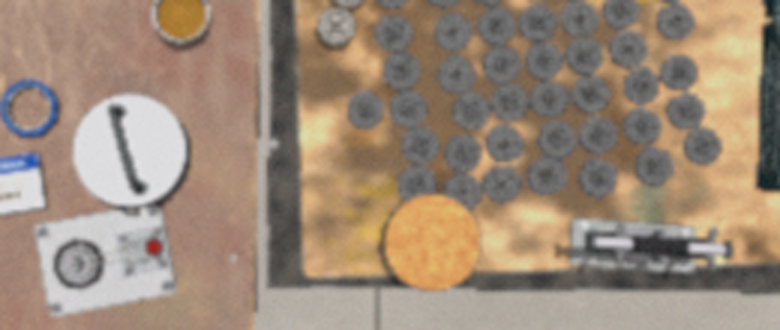

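View pics/scene0z.png

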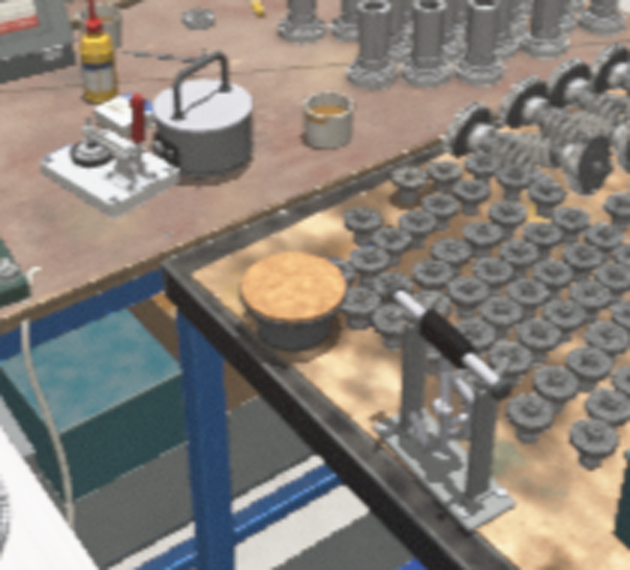

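```bash
python3 - <<'E'
from station import bot
from h import *
np.set_printoptions(precision=4,suppress=True)
def circ(s,m,z):
    m=m.astype(np.uint8);n,lab,st,_=cv2.connectedComponentsWithStats(m);k=1+st[1:,4].argmax()
    c,_=cv2.findContours((lab==k).astype(np.uint8),0,1);c=max(c,key=len)[:,0]
    P=np.array([atz(s,r,q,z)[:2] for q,r in cv2.convexHull(c)[:,0]])
    A=np.c_[2*P,np.ones(len(P))];x=np.linalg.lstsq(A,(P**2).sum(1),rcond=None)[0]
    return x[:2],2*np.sqrt(x[2]+x[0]**2+x[1]**2)
for n in ["top","scene"]:
    s=bot.snapshot(n);hsv=cv2.cvtColor(s["frame"],cv2.COLOR_RGB2HSV)
    def box(r0,r1,c0,c1):
        b=np.zeros((400,640),bool);b[r0:r1,c0:c1]=1;return b
    b=box(218,262,330,378) if n=="top" else box(228,262,285,330)
    b2=box(185,232,230,276) if n=="top" else box(170,200,255,300)
    m=b&(hsv[...,1]>100)&(hsv[...,2]>170)
    print(n,"rest",circ(s,m,.06))
    m=b2&(hsv[...,1]<30)&(hsv[...,2]>(190 if n=="top" else 150))
    print(n,"lid",circ(s,m,.083))
    C=cloud(s)
    if n=="top":
        m=b2&(s["frame"].max(2)<110)
        rr,cc=np.nonzero(m);P=np.array([atz(s,r,c,.141)[:2] for r,c in zip(rr,cc)])
        m_=P.mean(0);u,sv,v=np.linalg.svd(P-m_);t=(P-m_)@v[0];print("bar",m_,v[0],t.min(),t.max(), (m_+v[0]*(t.min()+t.max())/2))
    # lifter handle
    b=box(232,252,400,460) if n=="top" else box(238,290,335,390)
    P=C[b&(C[...,2]>.148)&(C[...,2]<.185)]
    m_=P.mean(0);u,sv,v=np.linalg.svd(P-m_);t=(P-m_)@v[0];print("handle cloud",len(P),m_,v[0],t.min(),t.max(),m_+v[0]*(t.min()+t.max())/2)
E
```

```text
top rest (array([ 0.4658, -0.0072]), np.float64(0.129856765431386))
top lid (array([0.5651, 0.3569]), np.float64(0.12558471435349797))
bar [0.5455 0.3336] [-0.8032 -0.5957] -0.06828864575652796 0.048368677701488866 [0.5535 0.3395]
handle cloud 292 [ 0.4657 -0.2297  0.1615] [-0.0544 -0.9985 -0.0078] -0.07926213986339267 0.07783459212937782 [ 0.4657 -0.2289  0.1615]
scene rest (array([0.4655, 0.0131]), np.float64(0.11073074121608253))
scene lid (array([0.5636, 0.3586]), np.float64(0.1293358230927957))
handle cloud 459 [ 0.4612 -0.2354  0.1627] [-0.0518 -0.9986 -0.0106] -0.08467061080025545 0.07199839392786665 [ 0.4615 -0.2291  0.1628]
```

```bash
python3 - <<'E'
from station import bot
import cv2,numpy as np
s=bot.snapshot("scene")["frame"][235:335,320:410,::-1]
t=bot.snapshot("top")["frame"][225:260,395:465,::-1]
cv2.imwrite("pics/rk.png",cv2.resize(s,None,fx=6,fy=6,interpolation=cv2.INTER_CUBIC))
cv2.imwrite("pics/rkt.png",cv2.resize(t,None,fx=10,fy=10,interpolation=cv2.INTER_CUBIC))
E
```

```text
(no output)
```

View pics/rk.png

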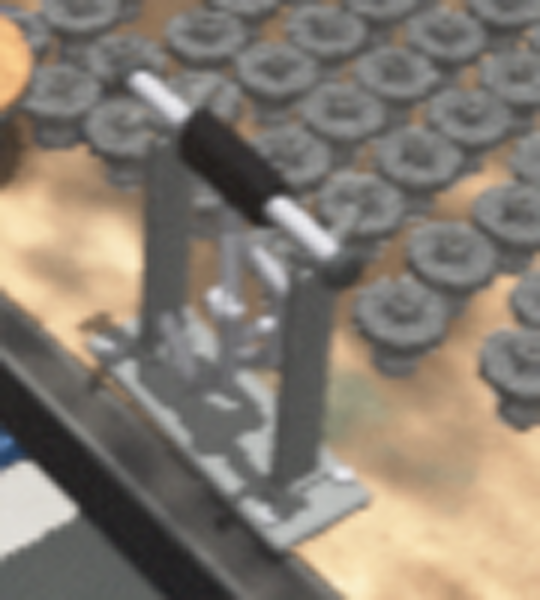

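View pics/rkt.png

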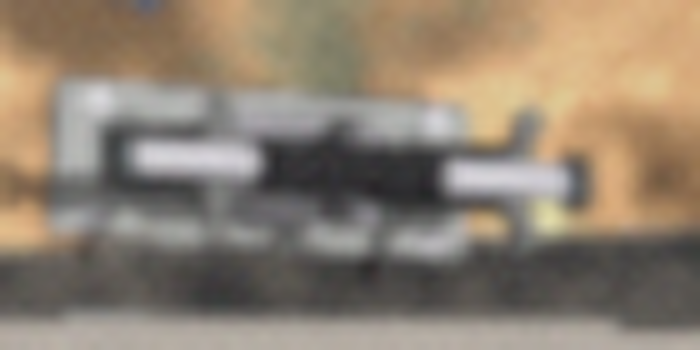

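```bash
python3 - <<'E'
from h import *
np.set_printoptions(precision=3,suppress=True,linewidth=200)
d=np.load("s0.npz");P=np.concatenate([d["top"].reshape(-1,3),d["scene"].reshape(-1,3)])
# height map 5cm cells
xs=np.arange(0.0,.8,.05);ys=np.arange(.75,-.4,-.05)
print("      "+" ".join(f"{y:5.2f}" for y in ys))
for x in xs[::-1]:
    row=[]
    for y in ys:
        m=(P[:,0]>x-.025)&(P[:,0]<x+.025)&(abs(P[:,1]-y)<.025);row.append(np.percentile(P[m,2],98) if m.sum()>3 else np.nan)
    print(f"{x:5.2f} "+" ".join(f"{v:5.2f}" for v in row))
fs=d["fs"];cv2.imwrite("pics/press.png",cv2.resize(fs[50:260,60:320,::-1],None,fx=3,fy=2.8))
E
```

```text
0.75  0.70  0.65  0.60  0.55  0.50  0.45  0.40  0.35  0.30  0.25  0.20  0.15  0.10  0.05 -0.00 -0.05 -0.10 -0.15 -0.20 -0.25 -0.30 -0.35
 0.75  0.01  0.02  0.00  0.00  0.00  0.00  0.00  0.00  0.05  0.05  0.04  0.00  0.04  0.04  0.05  0.04  0.05  0.04  0.04  0.04  0.04  0.04  0.01
 0.70  0.00  0.00  0.00  0.01  0.00  0.00  0.00  0.00  0.05  0.05  0.04  0.00  0.04  0.04  0.05  0.04  0.04  0.05  0.04  0.05  0.04  0.04  0.01
 0.65  0.05  0.05  0.01  0.00  0.00  0.02  0.02  0.00  0.08  0.00  0.00  0.00  0.01  0.04  0.04  0.04  0.04  0.05  0.04  0.04  0.04  0.04  0.01
 0.60  0.05  0.05  0.00  0.00  0.00  0.02  0.02  0.09  0.14  0.09  0.00  0.00  0.01  0.04  0.04  0.04  0.04  0.04  0.04  0.04  0.04  0.04  0.04
 0.55  0.14  0.11  0.00  0.15  0.09  0.02  0.02  0.09  0.15  0.09  0.00  0.00  0.01  0.01  0.04  0.04  0.05  0.04  0.04  0.04  0.04  0.04  0.03
 0.50  0.14  0.10  0.00  0.12  0.09  0.02  0.02  0.08  0.13  0.08  0.00  0.00  0.01  0.01  0.07  0.07  0.06  0.04  0.01  0.17  0.10  0.16  0.01
 0.45  0.14  0.09  0.00  0.00  0.00  0.00  0.03  0.07  0.06  0.15  0.00  0.00  1.62  0.01  0.06  0.
[... 640 characters left out ...]
0.61  0.64  0.65  0.67  0.69  0.69  0.42  0.38  0.36  0.00 -0.35 -0.79 -0.79 -0.79 -0.79 -0.79 -0.79 -0.79 -0.79 -0.79 -0.79
 0.15   nan  0.06  0.62  0.64  0.66  0.69  0.71  0.72  0.73  0.72  0.32  0.74  0.76  0.01  0.01  0.01  0.01  0.01  0.00 -0.71 -0.79 -0.79 -0.79
 0.10   nan   nan  0.01  0.00  0.35  0.34  0.00  0.00  0.00  0.00  0.00  0.00  0.77  0.73  0.58  0.31  0.02  0.01  0.01 -0.71 -0.79 -0.79 -0.79
 0.05   nan  0.00  0.00  0.00  0.00  0.00  0.00  0.00  0.00  0.00  0.00  0.00  0.77  0.72  0.60  0.48  0.35  0.30  0.01 -0.70 -0.79 -0.79 -0.79
 0.00  0.00  0.00  0.00  0.00  0.00  0.00  0.00  0.00  0.00  0.00  0.00  0.77  0.77  0.67  0.57  0.47  0.34  0.02  0.01 -0.79 -0.79 -0.79 -0.79
```

View pics/press.png

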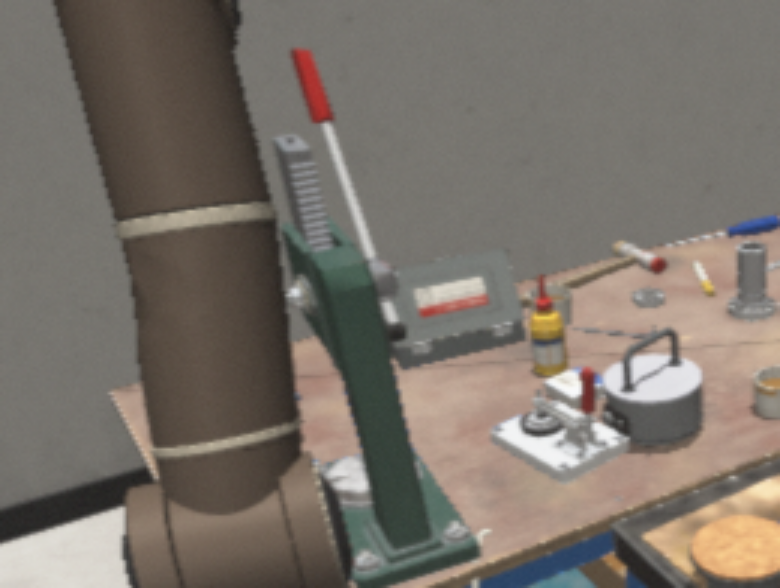

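```bash
python3 - <<'E'
from h import *
np.set_printoptions(precision=3,suppress=True,linewidth=200)
d=np.load("s0.npz")
for n,f in (("top","ft"),("scene","fs")):
    C=d[n];F=d[f].astype(int);m=(F[...,0]>120)&(F[...,1]<70)&(F[...,2]<70)&(C[...,2]>.2)&(C[...,0]<.4)
    p=C[m];print(n,len(p),p.min(0),p.max(0),p[::max(1,len(p)//12)])
C=d["scene"]
for r in range(60,250,6):
    sel=C[r,130:240];m=(sel[:,0]>.05)&(sel[:,0]<.45)&(sel[:,1]>.15)&(sel[:,1]<.75)&(sel[:,2]>.05)
    if m.any():
        q=sel[m];print(r,130+np.nonzero(m)[0][[0,-1]],q[0],q[len(q)//2],q[-1])
C=d["top"];m=(C[...,2]>.05)&(C[...,2]<.62)&(C[...,0]>.05)&(C[...,0]<.35)&(C[...,1]>.15)
rr,cc=np.nonzero(m)
for r in range(rr.min(),rr.max(),5):
    q=cc[rr==r]
    if len(q): print(r,[(c,C[r,c].round(2).tolist()) for c in q[::max(1,len(q)//6)]])
E
```

```text
top 152 [0.247 0.445 0.481] [0.265 0.501 0.547] [[0.264 0.498 0.537]
 [0.262 0.491 0.538]
 [0.255 0.455 0.497]
 [0.261 0.485 0.542]
 [0.255 0.466 0.512]
 [0.258 0.5   0.538]
 [0.256 0.476 0.526]
 [0.25  0.455 0.497]
 [0.255 0.482 0.536]
 [0.249 0.463 0.504]
 [0.253 0.482 0.535]
 [0.251 0.499 0.538]
 [0.248 0.499 0.538]]
scene 142 [0.241 0.443 0.48 ] [0.259 0.493 0.545] [[0.249 0.493 0.544]
 [0.254 0.484 0.539]
 [0.257 0.476 0.534]
 [0.258 0.474 0.528]
 [0.258 0.469 0.523]
 [0.256 0.464 0.518]
 [0.254 0.464 0.513]
 [0.253 0.464 0.506]
 [0.247 0.456 0.503]
 [0.258 0.455 0.499]
 [0.252 0.45  0.495]
 [0.248 0.449 0.489]
 [0.246 0.458 0.481]]
60 [137 139] [0.202 0.534 0.566] [0.203 0.523 0.568] [0.217 0.573 0.557]
66 [138 138] [0.212 0.583 0.537] [0.212 0.583 0.537] [0.212 0.583 0.537]
72 [158 164] [0.245 0.487 0.533] [0.25  0.472 0.536] [0.26  0.478 0.533]
78 [160 166] [0.245 0.481 0.516] [0.251 0.468 0.518] [0.259 0.466 0.517]
84 [162 168] [0.243 0.466 0.502] [0.25  0.457 0.502] [0.259 0.456 0.501]
90 [163 170] [0.242 0.464 0.484] [0.25  0.448 0.486] [0.26  0.451 0.483]
96 [145 171] [0.
[... 4895 characters left out ...]
), (np.int64(87), [0.17, 0.63, 0.62]), (np.int64(88), [0.17, 0.63, 0.61])]
379 [(np.int64(82), [0.16, 0.65, 0.59]), (np.int64(83), [0.16, 0.64, 0.61]), (np.int64(84), [0.16, 0.64, 0.61]), (np.int64(85), [0.16, 0.63, 0.61]), (np.int64(86), [0.16, 0.63, 0.61]), (np.int64(87), [0.16, 0.63, 0.62])]
384 [(np.int64(80), [0.15, 0.65, 0.6]), (np.int64(81), [0.15, 0.64, 0.61]), (np.int64(82), [0.15, 0.64, 0.62]), (np.int64(83), [0.15, 0.63, 0.62]), (np.int64(84), [0.15, 0.63, 0.62]), (np.int64(85), [0.15, 0.63, 0.62]), (np.int64(86), [0.15, 0.63, 0.61]), (np.int64(87), [0.15, 0.62, 0.62])]
389 [(np.int64(79), [0.14, 0.64, 0.61]), (np.int64(80), [0.14, 0.64, 0.61]), (np.int64(81), [0.14, 0.64, 0.62])]
```

```bash
python3 - <<'E'
from h import *
d=np.load("s0.npz")
cv2.imwrite("pics/pt.png",cv2.resize(d["ft"][280:400,70:310,::-1],None,fx=3.3,fy=3.3))
E
```

```text
(no output)
```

View pics/pt.png

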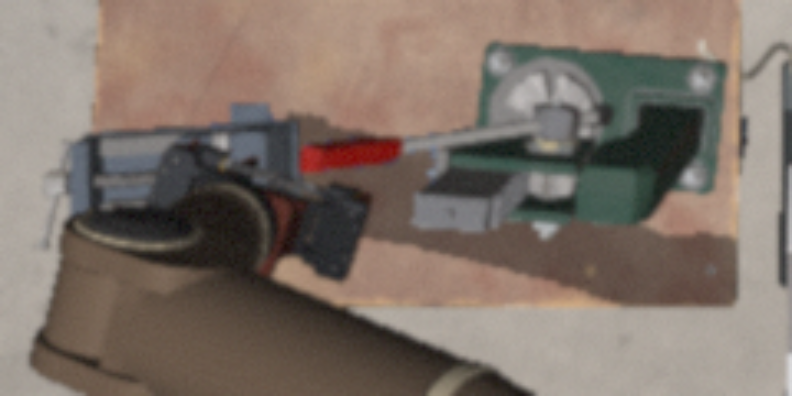

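```bash
cat >> h.py <<'E'
def plan(pos,yaw=None,cur=None,maxmm=50,hand=1,tilt0=True):
    """pos: target TCP; yaw = world angle of the tool y axis; vertical tool. prints rows"""
    from station import bot
    o=bot.observe() if cur is None else cur
    p=np.array(o["ee_pos"]);r=R.from_rotvec(o["tcp_rot"])
    if yaw is None: ya=r.as_matrix()[:,1];yaw=np.arctan2(ya[1],ya[0])
    else: yaw=np.radians(yaw)
    y=np.array([np.cos(yaw),np.sin(yaw),0]);z=np.array([0,0,-1.]);x=np.cross(y,z)
    rt=R.from_matrix(np.c_[x,y,z]);d=(r.inv()*rt).as_rotvec(degrees=True)
    D=np.array(pos)-p
    n=max(1,int(np.ceil(np.linalg.norm(D)/maxmm*1000)),int(np.ceil(np.linalg.norm(d)/10)))
    print("rotdeg total",d.round(2),"shift world mm",(D*1000).round(1),"tool now",(r.inv().apply(D)*1000).round(1),"rows",n)
    rr=r
    st=R.from_rotvec(d/n,degrees=True)
    for i in range(n):
        rr=rr*st
        # shift axes: print both conventions
        t0=(rr*st.inv()).inv().apply(D*1000/n)
        print(f"[{d[0]/n:.2f},{d[1]/n:.2f},{d[2]/n:.2f},{t0[0]:.1f},{t0[1]:.1f},{t0[2]:.1f},{hand}]")
    return
E
python3 - <<'E'
from station import bot
from h import *
o=bot.observe();M=R.from_rotvec(o["tcp_rot"]).as_matrix();print(M.round(3),o["ee_pos"])
plan([.17,.6,.42])
E
```

```text
[[-0.961  0.277 -0.   ]
 [ 0.277  0.961 -0.   ]
 [ 0.    -0.    -1.   ]] [0.1731747  0.60051917 0.22263695]
rotdeg total [-0. -0. -0.] shift world mm [ -3.2  -0.5 197.4] tool now [   2.9   -1.4 -197.4] rows 4
[-0.00,-0.00,-0.00,0.7,-0.3,-49.3,1]
[-0.00,-0.00,-0.00,0.7,-0.3,-49.3,1]
[-0.00,-0.00,-0.00,0.7,-0.3,-49.3,1]
[-0.00,-0.00,-0.00,0.7,-0.3,-49.3,1]
```

>>> carry_out --rows '[[[0,0,0,0,0,-50,1],[0,0,0,0,0,-50,1],[0,0,0,0,0,-50,1],[0,0,0,0,0,-50,1]]]'

```text
t: 2.35
ee_pos: [0.1732, 0.6003, 0.4245]
tcp_rot: [0.44, 3.111, 0.001]
ft_force: [0.1, 0.4, -0.4]
width: 0.0873
```

```bash
python3 - <<'E'
from station import bot
from h import *
print(bot.observe())
plan([.45,.58,.42])
plan([.464,-.229,.42],180)
plan([.464,-.229,.42],0)
E
```

```text
{'t': 2.35, 'qpos': array([-1.36939128e+00,  3.24628274e-01,  2.83604208e-03,  1.25982596e+00,
       -8.92819070e-04,  1.55675025e+00, -7.66775573e-02]), 'joint_velocities': array([-0.02564315, -0.04772356,  0.03771887, -0.81263892, -0.01252959,
        0.86334274,  0.01027957]), 'joint_efforts': array([ 2.91567519e-01, -5.68973422e+01,  5.67931607e-01, -2.92132473e+01,
       -4.41451021e-02, -1.20820854e+00, -1.31898152e-02]), 'ee_pos': array([0.17315905, 0.60027352, 0.42447696]), 'tcp_rot': array([4.39599905e-01, 3.11064719e+00, 6.09212875e-04]), 'ft_force': array([ 0.10338103,  0.40909806, -0.38183614]), 'wrist_torque': array([ 0.03066376, -0.00903226, -0.04538392]), 'width': 0.08730217271509105}
rotdeg total [ 0.02 -0.    0.  ] shift world mm [276.8 -20.3  -4.5] tool now [-271.6   57.2    4.5] rows 6
[0.00,-0.00,0.00,-45.3,9.5,0.7,1]
[0.00,-0.00,0.00,-45.3,9.5,0.7,1]
[0.00,-0.00,0.00,-45.3,9.5,0.7,1]
[0.00,-0.00,0.00,-45.3,9.5,0.7,1]
[0.00,-0.00,0.00,-45.3,9.5,0.7,1]
[0.00,-0.00,0.00,-45.3,9.5,0.7,1]
rotdeg total [ 2.0000e-02  2.0000e-02 -1.0609e+02] shift world mm [ 290.8 -829
[... 747 characters left out ...]
[ 290.8 -829.3   -4.5] tool now [-509.2 -716.2    4.2] rows 18
[0.00,-0.00,4.11,-28.3,-39.8,0.2,1]
[0.00,-0.00,4.11,-31.1,-37.7,0.2,1]
[0.00,-0.00,4.11,-33.7,-35.3,0.2,1]
[0.00,-0.00,4.11,-36.1,-32.8,0.2,1]
[0.00,-0.00,4.11,-38.4,-30.2,0.2,1]
[0.00,-0.00,4.11,-40.4,-27.3,0.2,1]
[0.00,-0.00,4.11,-42.3,-24.4,0.2,1]
[0.00,-0.00,4.11,-43.9,-21.3,0.2,1]
[0.00,-0.00,4.11,-45.4,-18.1,0.2,1]
[0.00,-0.00,4.11,-46.5,-14.8,0.2,1]
[0.00,-0.00,4.11,-47.5,-11.4,0.2,1]
[0.00,-0.00,4.11,-48.2,-8.0,0.2,1]
[0.00,-0.00,4.11,-48.6,-4.5,0.2,1]
[0.00,-0.00,4.11,-48.8,-1.0,0.2,1]
[0.00,-0.00,4.11,-48.8,2.5,0.2,1]
[0.00,-0.00,4.11,-48.5,6.0,0.2,1]
[0.00,-0.00,4.11,-47.9,9.4,0.2,1]
[0.00,-0.00,4.11,-47.1,12.8,0.2,1]
```

>>> carry_out --rows '[[[0,0,0,-54,11,0,1],[0,0,0,-54,11,0,1],[0,0,0,-54,11,0,1],[0,0,0,-54,11,0,1],[0,0,0,-54,11,0,1]]]'

```text
t: 2.98
ee_pos: [0.4495, 0.5783, 0.4228]
tcp_rot: [0.439, 3.111, 0.001]
ft_force: [-0.2, 0.6, -0.0]
width: 0.0877
```

```bash
python3 - <<'E'
from station import bot
from h import *
print(bot.observe()["qpos"])
plan([.46,-.12,.40],-3,maxmm=58)
E
```

```text
[-1.02645658  0.55232819  0.10192666  0.92635606 -0.05375995  1.66479079
  0.34570691]
rotdeg total [ 2.000e-02 -1.000e-02  7.693e+01] shift world mm [  10.5 -698.3  -22.8] tool now [-203.4 -668.1   22.6] rows 13
[0.00,-0.00,5.92,-15.6,-51.4,1.7,1]
[0.00,-0.00,5.92,-20.9,-49.5,1.7,1]
[0.00,-0.00,5.92,-25.9,-47.1,1.7,1]
[0.00,-0.00,5.92,-30.6,-44.2,1.7,1]
[0.00,-0.00,5.92,-35.0,-40.8,1.7,1]
[0.00,-0.00,5.92,-39.0,-37.0,1.7,1]
[0.00,-0.00,5.92,-42.6,-32.7,1.7,1]
[0.00,-0.00,5.92,-45.7,-28.2,1.7,1]
[0.00,-0.00,5.92,-48.4,-23.3,1.7,1]
[0.00,-0.00,5.92,-50.5,-18.2,1.7,1]
[0.00,-0.00,5.92,-52.1,-12.9,1.7,1]
[0.00,-0.00,5.92,-53.2,-7.4,1.8,1]
[0.00,-0.00,5.92,-53.7,-1.9,1.8,1]
```

>>> carry_out --rows '[[[0,0,6,-16,-51,2,1],[0,0,6,-21,-50,2,1],[0,0,6,-26,-47,2,1],[0,0,6,-31,-44,2,1],[0,0,6,-35,-41,2,1]]]'

```text
t: 3.6
ee_pos: [0.4518, 0.3076, 0.4127]
tcp_rot: [1.235, 2.889, 0.001]
ft_force: [0.7, -0.0, 0.0]
width: 0.0878
```

```bash
python3 - <<'E'
from station import bot
from h import *
s=bot.snapshot("wrist");cv2.imwrite("pics/w1.png",s["frame"][:,:,::-1])
print(s["position"])
print(bot.observe()["qpos"])
plan([.46,-.12,.40],-3,maxmm=58)
E
```

```text
[0.39651366 0.36562451 0.57470545]
[-0.87689871  0.16455572  0.24260526  1.49585798 -0.0370781   1.48574542
  0.1152787 ]
rotdeg total [ 0.05  0.13 45.95] shift world mm [   6.4 -419.6  -13.7] tool now [-311.5 -281.2   14.5] rows 8
[0.01,0.02,5.74,-38.9,-35.2,1.8,1]
[0.01,0.02,5.74,-42.3,-31.1,1.8,1]
[0.01,0.02,5.74,-45.2,-26.7,1.8,1]
[0.01,0.02,5.74,-47.6,-22.0,1.8,1]
[0.01,0.02,5.74,-49.6,-17.2,1.8,1]
[0.01,0.02,5.74,-51.0,-12.1,1.8,1]
[0.01,0.02,5.74,-52.0,-6.9,1.7,1]
[0.01,0.02,5.74,-52.4,-1.7,1.7,1]
```

View pics/w1.png

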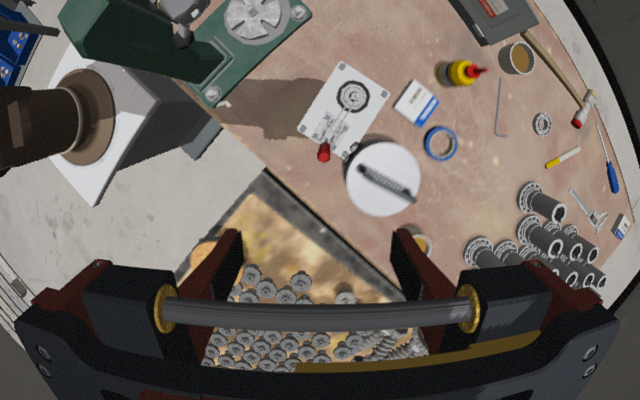

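The wrist view shows the lid at about (383,178), with its bar running from (362,168) to (412,196). The red clamp handle is at (323,153).

```bash
python3 - <<'E'
from station import bot
from h import *
np.set_printoptions(precision=4,suppress=True)
s=bot.snapshot("wrist")
for t,z in (("lid_loop",.138),("lid",.067),("rest_top",.06)):
    for o in bot.landmark_of(s,t)[:1]: print(t,o["conf"],o["at"],atz(s,*o["at"],z,True))
hsv=cv2.cvtColor(s["frame"],cv2.COLOR_RGB2HSV)
b=np.zeros((400,640),bool);b[130:225,338:430]=1
m=(b&(hsv[...,1]<25)&(hsv[...,2]>170)).astype(np.uint8)
n,lab,st,_=cv2.connectedComponentsWithStats(m);k=1+st[1:,4].argmax();print(st[k])
c,_=cv2.findContours((lab==k).astype(np.uint8),0,1);c=max(c,key=len)
P=np.array([atz(s,r,q,.083,True)[:2] for q,r in cv2.convexHull(c)[:,0]])
A=np.c_[2*P,np.ones(len(P))];x=np.linalg.lstsq(A,(P**2).sum(1),rcond=None)[0];print("lid",x[:2],2*np.sqrt(x[2]+x[0]**2+x[1]**2))
z=cv2.resize(s["frame"][125:235,330:440,::-1],None,fx=5,fy=5,interpolation=cv2.INTER_CUBIC);cv2.imwrite("pics/w1z.png",z)
C=cloud(s,True);Q=C[b&(C[...,2]>.128)&(C[...,2]<.155)];print(len(Q),Q.mean(0))
q=Q[:,:2];m_=q.mean(0);_,_,v=np.linalg.svd(q-m_);t=(q-m_)@v[0];print("bar",m_,v[0],np.degrees(np.arctan2(*v[0][::-1])),t.min(),t.max(),m_+v[0]*(t.min()+t.max())/2)
for (r,c_) in ((168,362),(196,412)): print(atz(s,r,c_,.143,True))
E
```

```text
lid_loop 0.95 [182.2, 394.1] [0.5624 0.353  0.138 ]
lid 0.59 [171.9, 385.7] [0.5648 0.3543 0.067 ]
rest_top 0.82 [264.4, 218.8] [0.4644 0.0045 0.06  ]
[ 351  136   73   74 3516]
lid [0.5646 0.3554] 0.12656269188214986
396 [0.5601 0.3544 0.1403]
bar [0.5601 0.3544] [0.9567 0.2912] 16.93089132804869 -0.04430115139045374 0.05352134797366988 [0.5645 0.3557]
[0.5104 0.3349 0.143 ]
[0.597  0.3578 0.143 ]
```

View pics/w1z.png

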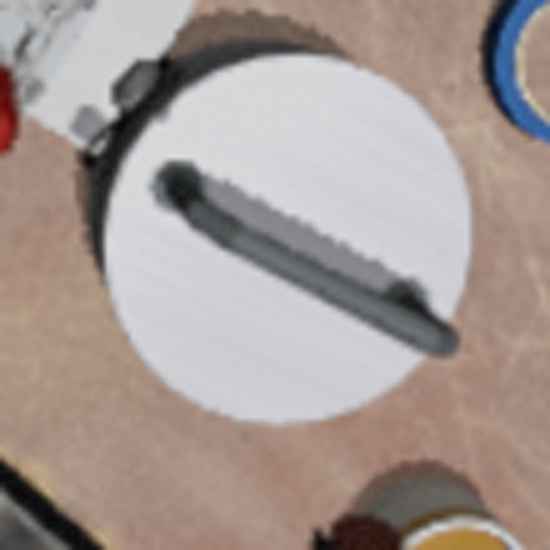

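>>> carry_out --rows '[[[0,0,6,-39,-35,2,1],[0,0,6,-42,-31,2,1],[0,0,6,-45,-27,2,1],[0,0,6,-48,-22,2,1],[0,0,6,-50,-17,2,1]]]'

```text
t: 4.47
ee_pos: [0.4586, 0.047, 0.4025]
tcp_rot: [1.936, 2.474, -0.0]
ft_force: [0.8, -0.5, -0.0]
width: 0.0875
```

```bash
python3 - <<'E'
from station import bot
from h import *
np.set_printoptions(precision=4,suppress=True)
s=bot.snapshot("wrist");cv2.imwrite("pics/w2.png",s["frame"][:,:,::-1])
for t,z in (("lid_loop",.138),("lid",.067),("rest_top",.06)):
    for o in bot.landmark_of(s,t)[:1]: print(t,o["conf"],o["at"],atz(s,*o["at"],z,True))
print(bot.observe()["qpos"])
plan([.46,-.12,.40],-3,maxmm=58)
plan([.46,-.30,.36],-3,maxmm=58)
E
```

```text
lid_loop 0.18 [319.4, 278.4] [ 0.4617 -0.2414  0.138 ]
rest_top 0.88 [175.5, 313.9] [0.4649 0.0065 0.06  ]
[-0.6507 -0.0061  0.4456  1.6999  0.0024  1.4471  0.0386]
rotdeg total [ 0.01 -0.01 16.98] shift world mm [   1.4 -167.7   -2.7] tool now [-163.1  -39.2    2.6] rows 3
[0.00,-0.00,5.66,-54.4,-13.1,0.9,1]
[0.00,-0.00,5.66,-55.4,-7.6,0.9,1]
[0.00,-0.00,5.66,-55.9,-2.1,0.9,1]
rotdeg total [ 0.01 -0.01 16.98] shift world mm [   1.4 -347.7  -42.7] tool now [-337.8  -82.7   42.6] rows 7
[0.00,-0.00,2.43,-48.3,-11.8,6.1,1]
[0.00,-0.00,2.43,-48.7,-9.8,6.1,1]
[0.00,-0.00,2.43,-49.1,-7.7,6.1,1]
[0.00,-0.00,2.43,-49.4,-5.6,6.1,1]
[0.00,-0.00,2.43,-49.6,-3.5,6.1,1]
[0.00,-0.00,2.43,-49.7,-1.4,6.1,1]
[0.00,-0.00,2.43,-49.7,0.7,6.1,1]
```

View pics/w2.png

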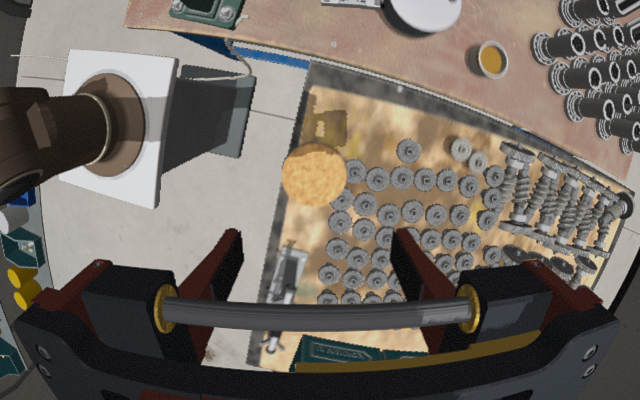

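>>> carry_out --rows '[[[0,0,4,-58,-14,7,1],[0,0,4,-58,-10,7,1],[0,0,4,-58,-6,7,1],[0,0,4,-58,-2,7,1],[0,0,1,-58,0,7,1]]]'

```text
t: 5.3
ee_pos: [0.4585, -0.2452, 0.3673]
tcp_rot: [2.275, 2.166, -0.0]
ft_force: [0.4, 1.3, 0.1]
width: 0.0881
```

```bash
python3 - <<'E'
from station import bot
from h import *
np.set_printoptions(precision=4,suppress=True)
s=bot.snapshot("wrist");cv2.imwrite("pics/w3.png",s["frame"][:,:,::-1])
for t,z in (("rest_top",.06),("lifter_grip",.155),("rack_seat",.155),("lifter_hook",.0435)):
    for o in bot.landmark_of(s,t)[:1]: print(t,o["conf"],o["at"],atz(s,*o["at"],z,True))
print(bot.observe()["qpos"])
C=cloud(s,True)
Q=C[(C[...,2]>.15)&(C[...,2]<.18)&(abs(C[...,0]-.464)<.025)&(abs(C[...,1]+.229)<.11)]
q=Q[:,:2];m_=q.mean(0);_,_,v=np.linalg.svd(q-m_);t=(q-m_)@v[0];print("handle",len(q),m_,v[0],t.min(),t.max(),m_+v[0]*(t.min()+t.max())/2)
E
```

```text
lifter_grip 0.92 [151.9, 316.8] [ 0.4608 -0.2248  0.155 ]
rack_seat 0.71 [163.6, 321.4] [ 0.4658 -0.2397  0.155 ]
[-0.2789  0.1451  0.7833  1.6638 -0.1038  1.3768  0.4692]
handle 1908 [ 0.4644 -0.2296] [-0.0481 -0.9988] -0.07747578328950146 0.0775560100552632 [ 0.4643 -0.2296]
```

View pics/w3.png

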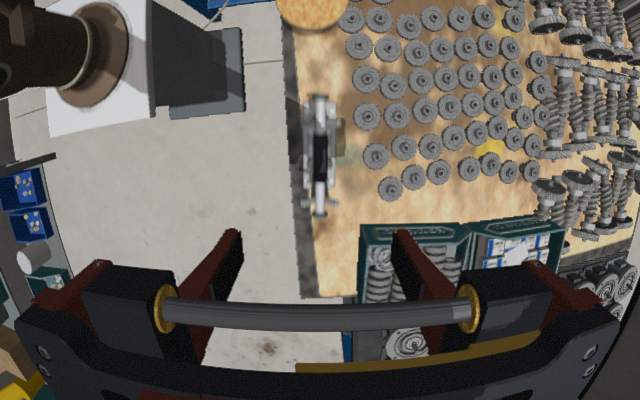

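```bash
python3 - <<'E'
from station import bot
from h import *
s=bot.snapshot("wrist");z=cv2.resize(s["frame"][85:225,270:370,::-1],None,fx=5.5,fy=4.2,interpolation=cv2.INTER_CUBIC);cv2.imwrite("pics/w3z.png",z)
C=cloud(s,True);m=(abs(C[...,0]-.464)<.05)&(abs(C[...,1]+.229)<.045)&(C[...,2]>.02)&(C[...,2]<.135)
for y in np.arange(-.275,-.18,.01):
    q=C[m&(abs(C[...,1]-y)<.005)];print(round(y,3),[(round(a,3),round(b,3)) for a,b in q[::max(1,len(q)//10),[0,2]]])
E
```

```text
-0.275 []
-0.265 []
-0.255 [(np.float64(0.483), np.float64(0.047)), (np.float64(0.48), np.float64(0.1)), (np.float64(0.446), np.float64(0.101)), (np.float64(0.451), np.float64(0.101)), (np.float64(0.476), np.float64(0.102)), (np.float64(0.48), np.float64(0.1)), (np.float64(0.448), np.float64(0.098)), (np.float64(0.452), np.float64(0.097)), (np.float64(0.477), np.float64(0.099)), (np.float64(0.446), np.float64(0.1)), (np.float64(0.45), np.float64(0.101)), (np.float64(0.476), np.float64(0.1)), (np.float64(0.48), np.float64(0.098))]
-0.245 [(np.float64(0.479), np.float64(0.046)), (np.float64(0.445), np.float64(0.046)), (np.float64(0.45), np.float64(0.051)), (np.float64(0.48), np.float64(0.049)), (np.float64(0.447), np.float64(0.052)), (np.float64(0.48), np.float64(0.071)), (np.float64(0.446), np.float64(0.088)), (np.float64(0.448), np.float64(0.088)), (np.float64(0.449), np.float64(0.103)), (np.float64(0.451), np.float64(0.108)), (np.float64(0.452), np.float64(0.105))]
-0.235 [(np.float64(0.479), np.float64(0.038)), (np.float64(0.449), np.float64(0.038)), (np.float64(0.482), np.float64(
[... 1066 characters left out ...]
loat64(0.481), np.float64(0.051)), (np.float64(0.45), np.float64(0.048)), (np.float64(0.483), np.float64(0.044)), (np.float64(0.451), np.float64(0.049)), (np.float64(0.484), np.float64(0.044)), (np.float64(0.453), np.float64(0.047))]
-0.205 [(np.float64(0.451), np.float64(0.052)), (np.float64(0.448), np.float64(0.053)), (np.float64(0.457), np.float64(0.052)), (np.float64(0.484), np.float64(0.052)), (np.float64(0.455), np.float64(0.052)), (np.float64(0.483), np.float64(0.051)), (np.float64(0.454), np.float64(0.053)), (np.float64(0.481), np.float64(0.054)), (np.float64(0.452), np.float64(0.055)), (np.float64(0.479), np.float64(0.054)), (np.float64(0.45), np.float64(0.055))]
-0.195 []
-0.185 []
```

View pics/w3z.png

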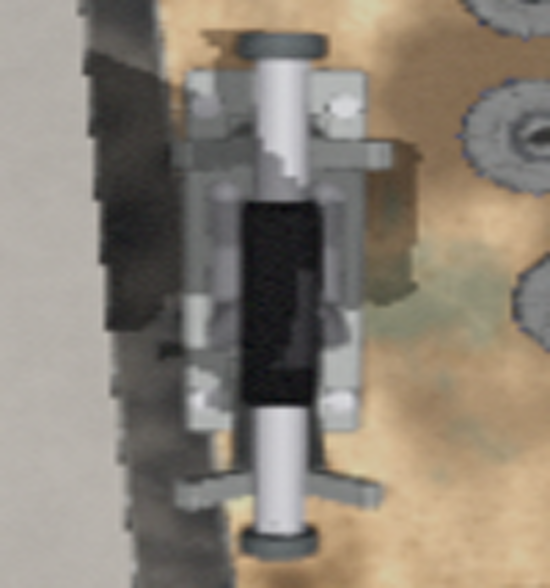

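```bash
python3 - <<'E'
from station import bot
from h import *
np.set_printoptions(precision=4,suppress=True)
s=bot.snapshot("wrist");C=cloud(s,True)
m=(abs(C[...,0]-.464)<.035)&(abs(C[...,0]-.464)>.0135)&(C[...,2]>.15)&(C[...,2]<.175)
for lo,hi in ((-.22,-.13),(-.33,-.24)):
    q=C[m&(C[...,1]>lo)&(C[...,1]<hi)]
    L=q[q[:,0]<.464];H=q[q[:,0]>.464];print(len(L),len(H),np.median(L,0),np.median(H,0),q.min(0),q.max(0))
# handle block dark pixels & height
d=(s["frame"].max(2)<60)&(abs(C[...,0]-.464)<.02)&(abs(C[...,1]+.23)<.06)&(C[...,2]>.14)
q=C[d];print(len(q),q.min(0),q.max(0),np.median(q,0))
plan([.4643,-.2296,.27],-2.8,maxmm=50)
E
```

```text
46 80 [ 0.447  -0.1852  0.1641] [ 0.4832 -0.1869  0.163 ] [ 0.4432 -0.1908  0.1553] [ 0.4893 -0.1533  0.1666]
80 48 [ 0.4443 -0.2838  0.1625] [ 0.481  -0.2857  0.1644] [ 0.4386 -0.2909  0.1524] [ 0.4849 -0.2798  0.1672]
6982 [ 0.444  -0.2577  0.1538] [ 0.484  -0.199   0.4907] [ 0.4647 -0.2211  0.4833]
rotdeg total [-0.02 -0.03 -0.02] shift world mm [  6.4  14.  -97.5] tool now [14.2  5.7 97.5] rows 2
[-0.01,-0.01,-0.01,7.1,2.9,48.7,1]
[-0.01,-0.01,-0.01,7.1,2.8,48.7,1]
```

>>> carry_out --rows '[[[0,0,0,7,3,45,1],[0,0,0,7,3,50,1],[0,0,0,0,0,45,1],[0,0,0,0,0,40,1],[0,0,0,0,0,0,1]]]'

```text
t: 6.28
ee_pos: [0.4625, -0.2299, 0.1857]
tcp_rot: [-2.274, -2.161, 0.004]
ft_force: [-0.3, -0.3, -0.2]
width: 0.0878
```

```bash
python3 - <<'E'
from station import bot
from h import *
s=bot.snapshot("wrist");cv2.imwrite("pics/w4.png",s["frame"][:,:,::-1])
print(bot.observe()["qpos"])
plan([.4643,-.2296,.136],-2.8,maxmm=50)
E
```

```text
[-0.21952591  0.31359711  0.73267188  1.93078606 -0.24886792  0.99048317
  0.57558823]
rotdeg total [-0.1  -0.02 -0.16] shift world mm [  0.7   1.4 -51.6] tool now [ 1.4  0.8 51.6] rows 2
[-0.05,-0.01,-0.08,0.7,0.4,25.8,1]
[-0.05,-0.01,-0.08,0.7,0.4,25.8,1]
```

View pics/w4.png

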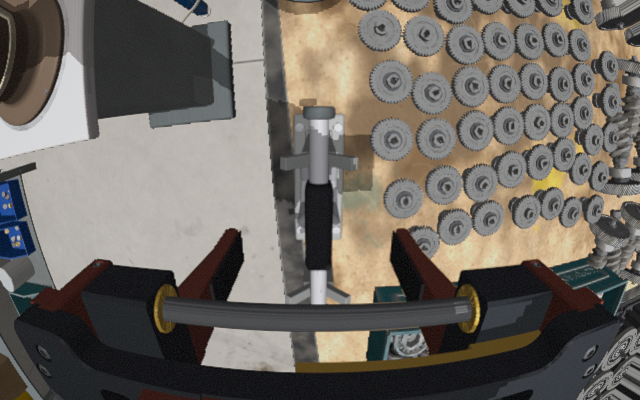

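The handle sits at column 318, centred between the fingers. I'll go down and grip.

>>> carry_out --rows '[[[0,0,0,1,0,26,1],[0,0,0,0,0,26,1],[0,0,0,0,0,0,1],[0,0,0,0,0,0,-1],[0,0,0,0,0,0,-1]]]' --newtons 40

```text
t: 6.95
ee_pos: [0.4644, -0.2316, 0.1372]
tcp_rot: [2.279, 2.16, 0.002]
ft_force: [0.5, 0.2, 0.4]
width: 0.0711
```

>>> carry_out --rows '[[[0,0,0,0,0,0,-1],[0,0,0,0,0,0,-1],[0,0,0,0,0,0,-1]]]' --newtons 55

```text
t: 7.32
ee_pos: [0.4634, -0.2313, 0.1357]
tcp_rot: [2.28, 2.161, 0.0]
ft_force: [-0.1, 0.1, -0.2]
width: 0.0414
```

>>> carry_out --rows '[[[0,0,0,0,0,0,-1],[0,0,0,0,0,0,-1],[0,0,0,0,0,0,-1],[0,0,0,0,0,0,-1]]]'

```text
t: 7.82
ee_pos: [0.4635, -0.2314, 0.1356]
tcp_rot: [2.28, 2.161, 0.0]
ft_force: [0.6, -0.9, -1.2]
width: 0.0179
```

>>> carry_out --rows '[[[0,0,0,0,0,-25,-1],[0,0,0,0,0,-40,-1],[0,0,0,0,0,-45,-1],[0,0,0,0,0,-45,-1],[0,0,0,0,0,-40,-1]]]'

```text
t: 8.45
ee_pos: [0.4629, -0.2313, 0.332]
tcp_rot: [-2.281, -2.16, -0.0]
ft_force: [-0.1, 0.7, -2.7]
width: 0.0176
```

```bash
python3 - <<'E'
from station import bot
from h import *
np.set_printoptions(precision=4,suppress=True)
o=bot.observe();print(o["qpos"],o["ft_force"],o["ee_pos"])
s=bot.snapshot("scene");cv2.imwrite("pics/s5.png",cv2.resize(s["frame"][130:330,260:500,::-1],None,fx=3,fy=3))
plan([.45,.12,.36],8,maxmm=55,hand=-1)
E
```

```text
[-0.305   0.1627  0.7889  1.7296 -0.1198  1.2989  0.4554] [-0.0862  0.6797 -2.7497] [ 0.4629 -0.2313  0.332 ]
rotdeg total [  0.35   0.08 -11.13] shift world mm [-14.6 352.5  23.2] tool now [351.2 -33.7 -23.7] rows 7
[0.05,0.01,-1.59,50.2,-4.8,-3.4,-1]
[0.05,0.01,-1.59,50.3,-3.4,-3.4,-1]
[0.05,0.01,-1.59,50.4,-2.0,-3.4,-1]
[0.05,0.01,-1.59,50.4,-0.6,-3.4,-1]
[0.05,0.01,-1.59,50.4,0.8,-3.3,-1]
[0.05,0.01,-1.59,50.4,2.2,-3.3,-1]
[0.05,0.01,-1.59,50.3,3.6,-3.3,-1]
```

View pics/s5.png

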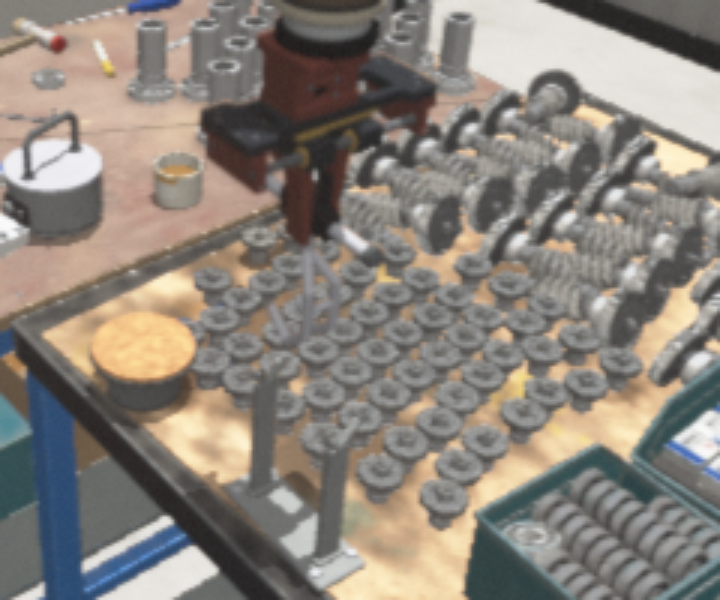

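>>> carry_out --rows '[[[0,0,-2,54,5,-2,-1],[0,0,-3,56,7,-2,-1],[0,0,-3,56,9,-2,-1],[0,0,-3,56,12,-2,-1],[0,0,-3,56,15,-2,-1]]]'

```text
t: 9.12
ee_pos: [0.5004, 0.0504, 0.3404]
tcp_rot: [-1.998, -2.424, 0.0]
ft_force: [1.4, 0.6, -2.0]
width: 0.0176
```

```bash
python3 - <<'E'
from station import bot
from h import *
o=bot.observe();print(o["qpos"],o["ee_pos"])
plan([.588,.25,.34],15,maxmm=55,hand=-1)
E
```

```text
[-0.68513939  0.11010488  0.54703276  1.73625831 -0.05938437  1.31199077
  0.06625268] [0.50038742 0.05042731 0.34038394]
rotdeg total [-0.02 -0.01 -4.01] shift world mm [ 87.6 199.6  -0.4] tool now [179.2 124.1   0.4] rows 4
[-0.00,-0.00,-1.00,44.8,31.0,0.1,-1]
[-0.00,-0.00,-1.00,44.3,31.8,0.1,-1]
[-0.00,-0.00,-1.00,43.7,32.6,0.1,-1]
[-0.00,-0.00,-1.00,43.1,33.3,0.1,-1]
```

>>> carry_out --rows '[[[0,0,-1,45,31,0,-1],[0,0,-1,44,32,0,-1],[0,0,-1,44,33,0,-1],[0,0,-1,43,33,0,-1],[0,0,0,0,0,0,-1]]]'

```text
t: 9.75
ee_pos: [0.5883, 0.2536, 0.3377]
tcp_rot: [-1.905, -2.495, 0.004]
ft_force: [-0.3, -0.3, -1.9]
width: 0.0176
```

```bash
python3 - <<'E'
from station import bot
from h import *
np.set_printoptions(precision=4,suppress=True)
s=bot.snapshot("wrist");cv2.imwrite("pics/w6.png",s["frame"][:,:,::-1])
o=bot.observe();print(o["qpos"],o["ee_pos"],o["ft_force"],o["wrist_torque"])
for t,z in (("lid_loop",.138),("lid",.067)):
    for o in bot.landmark_of(s,t)[:1]: print(t,o["conf"],o["at"],atz(s,*o["at"],z,True))
C=cloud(s,True);F=s["frame"].astype(int)
m=(C[...,2]>.13)&(C[...,2]<.15)&(np.hypot(C[...,0]-.5645,C[...,1]-.3555)<.06)
q=C[m][:,:2];m_=q.mean(0);_,_,v=np.linalg.svd(q-m_);t=(q-m_)@v[0];print("bar",len(q),C[m].mean(0),v[0],np.degrees(np.arctan(v[0][1]/v[0][0])),m_+v[0]*(t.min()+t.max())/2,t.min(),t.max())
k=abs(t)<.03;q=q[k];_,_,v=np.linalg.svd(q-q.mean(0));print("mid",np.degrees(np.arctan(v[0][1]/v[0][0])),q.mean(0),C[m][k][:,2].max())
m=(C[...,2]>.077)&(C[...,2]<.09)&(np.hypot(C[...,0]-.5645,C[...,1]-.3555)<.085)
c=C[m];print("disc",c[:,:2].min(0),c[:,:2].max(0),(c.min(0)+c.max(0))/2)
E
```

```text
[-0.7949  0.3881  0.4607  1.4083 -0.171   1.3883 -0.0689] [0.5884 0.2503 0.3384] [ 0.2544 -0.6752 -2.034 ] [-0.0965  0.0819 -0.0198]
lid_loop 0.84 [82.3, 318.6] [0.5631 0.3547 0.138 ]
lid 0.87 [86.1, 321.8] [0.5677 0.3553 0.067 ]
bar 681 [0.5651 0.3551 0.1406] [-0.9565 -0.2917] 16.958077429797434 [0.5648 0.355 ] -0.04794153807177008 0.04856866244589396
mid 16.968457053338952 [0.5649 0.3551] 0.14471200935535555
disc [0.5013 0.2924] [0.6278 0.4189] [0.5646 0.3556 0.0826]
```

View pics/w6.png

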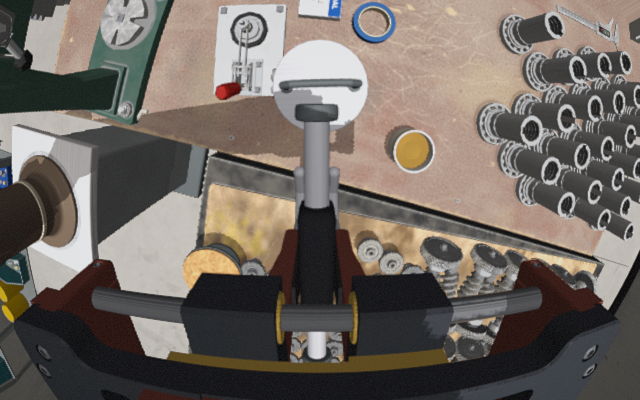

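```bash
python3 - <<'E'
from h import *
plan([.5817,.2998,.2045],17,maxmm=40,hand=-1)
E
```

```text
rotdeg total [-0.08  0.07 -2.16] shift world mm [  -7.1   52.7 -135.5] tool now [ 52.9   6.8 135.4] rows 4
[-0.02,0.02,-0.54,13.2,1.7,33.8,-1]
[-0.02,0.02,-0.54,13.2,1.8,33.9,-1]
[-0.02,0.02,-0.54,13.2,1.9,33.9,-1]
[-0.02,0.02,-0.54,13.1,2.0,33.9,-1]
```

>>> carry_out --rows '[[[0,0,-1,13,2,34,-1],[0,0,-1,13,2,34,-1],[0,0,0,13,2,34,-1],[0,0,0,13,2,34,-1],[0,0,0,0,0,0,-1]]]'

```text
t: 10.52
ee_pos: [0.5803, 0.2996, 0.2026]
tcp_rot: [-1.869, -2.522, 0.007]
ft_force: [0.1, -0.0, -1.8]
width: 0.0173
```

```bash
python3 - <<'E'
from station import bot
from h import *
np.set_printoptions(precision=4,suppress=True)
o=bot.observe();print(o["qpos"],o["ee_pos"],o["ft_force"],o["wrist_torque"])
s=bot.snapshot("scene");cv2.imwrite("pics/s7.png",cv2.resize(s["frame"][90:220,220:350,::-1],None,fx=5,fy=4.5,interpolation=cv2.INTER_CUBIC))
w=bot.snapshot("wrist");cv2.imwrite("pics/w7.png",w["frame"][:,:,::-1])
plan([.5817,.2998,.2045],17,maxmm=40,hand=-1)
for t in ("lifter_hook","lid_loop","lifter_grip"):
    for o in bot.landmark_of(s,t)[:1]: print(t,o["conf"],o["at"],cloud(s)[int(o["at"][0]),int(o["at"][1])])
E
```

```text
[-0.8319  0.4973  0.4114  1.5633 -0.2124  1.1303 -0.0779] [0.5803 0.2996 0.2026] [ 0.143  -0.0225 -1.7533] [0.0034 0.0272 0.0167]
rotdeg total [ 0.06  0.03 -0.18] shift world mm [-1.2  0.7 -1.6] tool now [ 1.  -0.9  1.6] rows 1
[0.06,0.03,-0.18,1.0,-0.9,1.6,-1]
lifter_hook 0.84 [179.1, 285.1] [0.608  0.369  0.0868]
lid_loop 0.59 [171.0, 274.6] [0.5548 0.3573 0.1448]
lifter_grip 0.52 [155.5, 284.8] [0.5643 0.2943 0.2338]
```

View pics/s7.png

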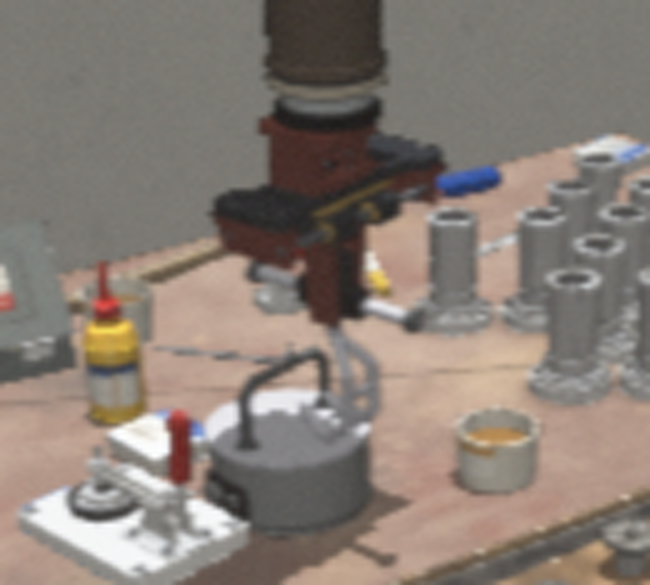

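View pics/w7.png

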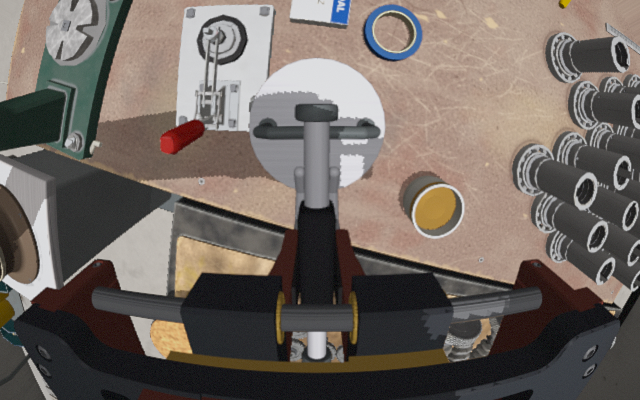

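>>> carry_out --rows '[[[0,0,0,14,0,0,-1],[0,0,0,14,0,0,-1],[0,0,0,14,0,0,-1],[0,0,0,14,1,0,-1],[0,0,0,0,0,0,-1]]]'

```text
t: 11.4
ee_pos: [0.5659, 0.3566, 0.2043]
tcp_rot: [-1.867, -2.526, 0.0]
ft_force: [-0.9, -0.5, -2.3]
width: 0.0175
```

```bash
python3 - <<'E'
from station import bot
from h import *
np.set_printoptions(precision=4,suppress=True)
o=bot.observe();print(o["qpos"],o["ee_pos"],o["ft_force"],o["wrist_torque"])
plan([.5653,.3536,.2045],17,maxmm=40,hand=-1)
s=bot.snapshot("scene");cv2.imwrite("pics/s8.png",cv2.resize(s["frame"][120:210,230:320,::-1],None,fx=6.5,fy=6.5,interpolation=cv2.INTER_CUBIC))
w=bot.snapshot("wrist");cv2.imwrite("pics/w8.png",w["frame"][80:280,200:440,::-1])
E
```

```text
[-0.9021  0.5196  0.4007  1.522  -0.2151  1.1441 -0.1614] [0.5659 0.3566 0.2043] [-0.9451 -0.4544 -2.3323] [-0.0473  0.0867 -0.0891]
rotdeg total [-0.03 -0.03  0.07] shift world mm [-0.6 -3.   0.2] tool now [-2.7 -1.4 -0.2] rows 1
[-0.03,-0.03,0.07,-2.7,-1.4,-0.2,-1]
```

View pics/s8.png

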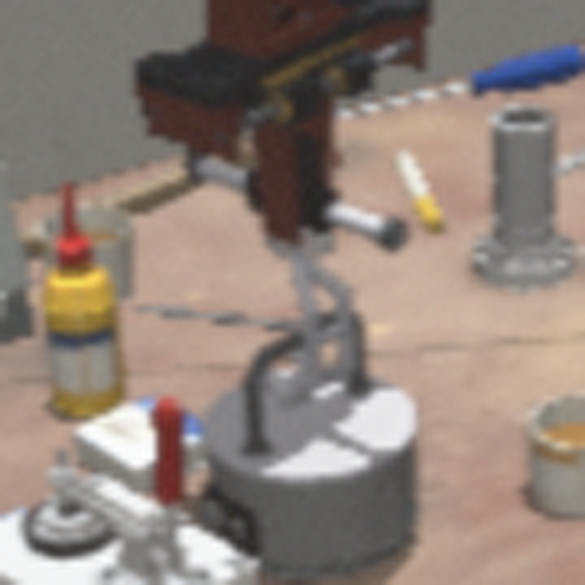

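View pics/w8.png

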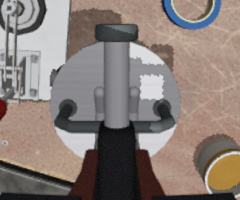

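>>> carry_out --rows '[[[0,0,0,-2,-1,-5,-1],[0,0,0,0,0,-8,-1],[0,0,0,0,0,-8,-1],[0,0,0,0,0,-5,-1],[0,0,0,0,0,-4,-1]]]'

```text
t: 12.12
ee_pos: [0.5662, 0.3522, 0.2346]
tcp_rot: [-1.87, -2.524, 0.001]
ft_force: [0.2, 0.2, -5.2]
width: 0.0171
```

>>> carry_out --rows '[[[0,0,0,0,0,-4,-1],[0,0,0,0,0,-5,-1],[0,0,0,0,0,-6,-1],[0,0,0,0,0,-6,-1],[0,0,0,0,0,0,-1]]]'

```text
t: 12.75
ee_pos: [0.5668, 0.3524, 0.2564]
tcp_rot: [1.871, 2.524, 0.002]
ft_force: [-0.5, 0.0, -4.8]
width: 0.0177
```

```bash
python3 - <<'E'
from station import bot
from h import *
np.set_printoptions(precision=4,suppress=True)
o=bot.observe();print(o["qpos"],o["ee_pos"],o["ft_force"],o["wrist_torque"])
s=bot.snapshot("scene");cv2.imwrite("pics/s9.png",cv2.resize(s["frame"][110:210,225:325,::-1],None,fx=6,fy=6,interpolation=cv2.INTER_CUBIC))
w=bot.snapshot("wrist");cv2.imwrite("pics/w9.png",w["frame"][80:280,200:440,::-1])
C=cloud(w,True);m=(C[...,2]>.08)&(C[...,2]<.12)&(np.hypot(C[...,0]-.565,C[...,1]-.355)<.075)&(w["frame"].min(2)>120)
q=C[m];A=np.c_[q[:,:2]-[.565,.355],np.ones(len(q))];print("plane",len(q),np.linalg.lstsq(A,q[:,2],rcond=None)[0],q[:,:2].min(0),q[:,:2].max(0))
E
```

```text
[-0.9056  0.4781  0.4154  1.462  -0.1977  1.2417 -0.1727] [0.5668 0.3524 0.2564] [-0.4907  0.0139 -4.768 ] [-0.0549  0.0725 -0.0091]
plane 5593 [ 0.0029 -0.0058  0.1068] [0.5012 0.2924] [0.629  0.4174]
```

View pics/s9.png

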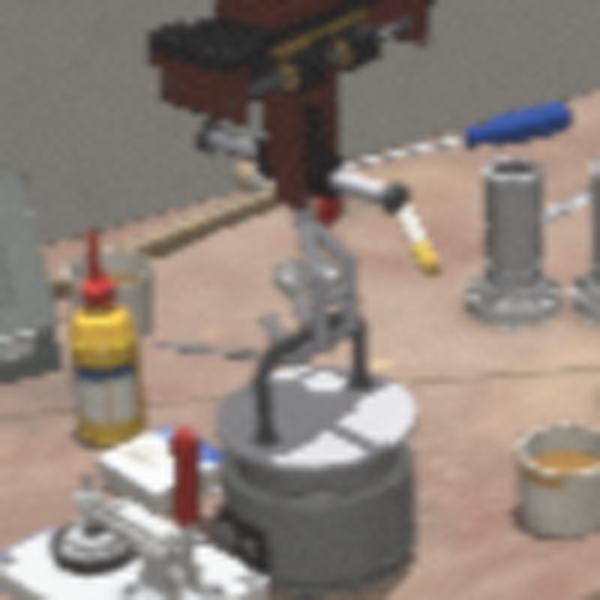

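View pics/w9.png

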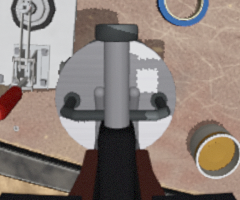

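```bash
python3 - <<'E'
from h import *
from station import bot
np.set_printoptions(precision=4,suppress=True)
for n in ("scene","top"):
    s=bot.snapshot(n);C=cloud(s);hsv=cv2.cvtColor(s["frame"],cv2.COLOR_RGB2HSV)
    m=(np.hypot(C[...,0]-.465,C[...,1]-.006)<.08)&(C[...,2]>.052)&(C[...,2]<.07)&(hsv[...,1]>90)
    k,lab,st,_=cv2.connectedComponentsWithStats(m.astype(np.uint8));j=1+st[1:,4].argmax()
    c,_=cv2.findContours((lab==j).astype(np.uint8),0,1);h=cv2.convexHull(max(c,key=len))[:,0]
    P=np.array([atz(s,r,q,.06)[:2] for q,r in h]);A=np.c_[2*P,np.ones(len(P))];x=np.linalg.lstsq(A,(P**2).sum(1),rcond=None)[0]
    print(n,m.sum(),C[m].mean(0),np.ptp(C[m],0),"fit",x[:2],2*np.sqrt(x[2]+x[0]**2+x[1]**2))
plan([.567,.352,.355],17,maxmm=35,hand=-1)
E
```

```text
scene 637 [0.4615 0.0065 0.0629] [0.1107 0.1108 0.0108] fit [0.4644 0.0106] 0.11209064564006327
top 785 [0.4651 0.009  0.0593] [0.1103 0.1112 0.0162] fit [0.4652 0.0092] 0.11075005030055952
rotdeg total [-0.02  0.   -0.09] shift world mm [ 0.7 -0.2 99.6] tool now [ -0.4   0.6 -99.6] rows 3
[-0.01,0.00,-0.03,-0.1,0.2,-33.2,-1]
[-0.01,0.00,-0.03,-0.1,0.2,-33.2,-1]
[-0.01,0.00,-0.03,-0.1,0.2,-33.2,-1]
```

>>> carry_out --rows '[[[0,0,0,0,0,-10,-1],[0,0,0,0,0,-25,-1],[0,0,0,0,0,-30,-1],[0,0,0,0,0,-25,-1],[0,0,0,0,0,-10,-1]]]'

```text
t: 13.58
ee_pos: [0.5671, 0.3524, 0.3579]
tcp_rot: [1.87, 2.523, 0.004]
ft_force: [1.3, -0.2, -5.8]
width: 0.0175
```

```bash
python3 - <<'E'
from h import *
from station import bot
np.set_printoptions(precision=4,suppress=True)
w=bot.snapshot("wrist");o=bot.observe()
T=R.from_rotvec(o["tcp_rot"]);off=T.inv().apply(np.array(w["position"])-o["ee_pos"]);rel=T.inv()*R.from_rotvec(w["rotation"])
print(o["ee_pos"],o["ft_force"],off)
cv2.imwrite("pics/w10.png",w["frame"][:,:,::-1])
T2=R.from_rotvec([1.936,2.474,0]);s=dict(w);s["position"]=np.array([.4586,.0477,.4027])+T2.apply(off);s["rotation"]=(T2*rel).as_rotvec()
im=cv2.imread("pics/w2.png");hsv=cv2.cvtColor(im,cv2.COLOR_BGR2HSV)
b=np.zeros((400,640),bool);b[138:212,275:352]=1
# orange cork: hue, brightness - show crop
cv2.imwrite("pics/cork.png",cv2.resize(im[125:225,265:365],None,fx=5,fy=5,interpolation=cv2.INTER_CUBIC))
print(hsv[175,314],hsv[175,290],hsv[125,330],hsv[225,270])
print(atz(s,175.5,313.9,.06,True))
for r,c in ((143,314),(207,314),(175,282),(175,346)): print(atz(s,r,c,.06,True))
plan([.50,.15,.355],10,maxmm=45,hand=-1)
E
```

```text
[0.567  0.3524 0.3582] [ 0.2389 -0.4027 -4.5964] [ 0.0804  0.0006 -0.1617]
[ 18 115 220] [ 17 122 213] [ 19 116 132] [ 16  15 188]
[0.4649 0.0072 0.06  ]
[0.4519 0.0605 0.06  ]
[ 0.4784 -0.047   0.06  ]
[ 0.4126 -0.0047  0.06  ]
[0.5169 0.0211 0.06  ]
rotdeg total [ 0.16 -0.07  6.91] shift world mm [ -67.  -202.4   -3.2] tool now [-174.2 -123.     2.6] rows 5
[0.03,-0.01,1.38,-34.8,-24.6,0.5,-1]
[0.03,-0.01,1.38,-35.4,-23.8,0.5,-1]
[0.03,-0.01,1.38,-36.0,-22.9,0.6,-1]
[0.03,-0.01,1.38,-36.5,-22.0,0.6,-1]
[0.03,-0.01,1.38,-37.0,-21.1,0.6,-1]
```

View pics/cork.png

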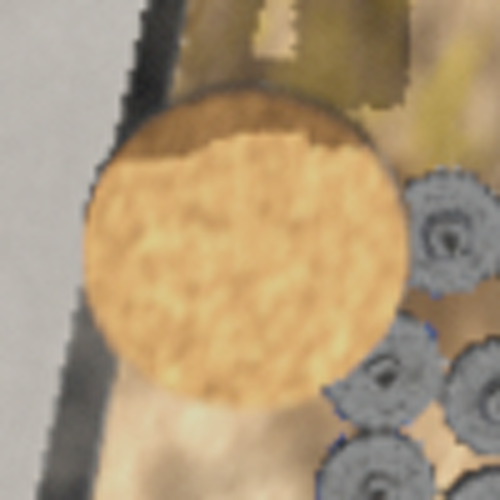

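View pics/w10.png

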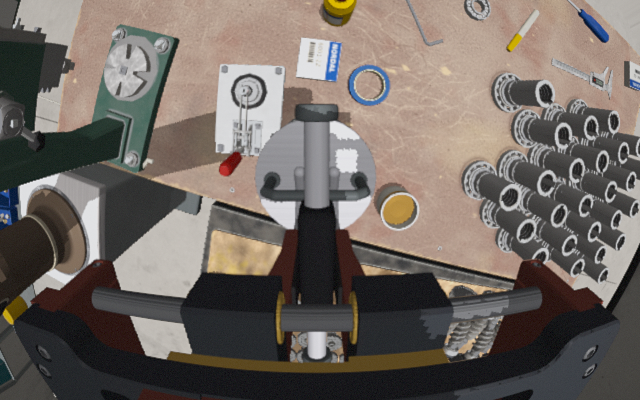

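>>> carry_out --rows '[[[0,0,1,-18,-12,0,-1],[0,0,1,-30,-21,0,-1],[0,0,1,-38,-26,0,-1],[0,0,1,-40,-26,0,-1],[0,0,1,-40,-24,0,-1]]]'

```text
t: 14.25
ee_pos: [0.5018, 0.1625, 0.3548]
tcp_rot: [-1.979, -2.439, 0.001]
ft_force: [0.6, 0.4, -3.6]
width: 0.0178
```

```bash
python3 - <<'E'
from h import *
from station import bot
np.set_printoptions(precision=4,suppress=True)
o=bot.observe();print(o["qpos"])
plan([.466,.006,.34],5,maxmm=36,hand=-1)
E
```

```text
[-0.8376  0.1546  0.5054  1.6558 -0.0764  1.3519 -0.1132]
rotdeg total [-0.06  0.02  6.88] shift world mm [ -35.8 -156.5  -14.8] tool now [-145.8  -67.2   14.9] rows 5
[-0.01,0.00,1.38,-29.2,-13.4,3.0,-1]
[-0.01,0.00,1.38,-29.5,-12.7,3.0,-1]
[-0.01,0.00,1.38,-29.8,-12.0,3.0,-1]
[-0.01,0.00,1.38,-30.0,-11.3,3.0,-1]
[-0.01,0.00,1.38,-30.3,-10.6,3.0,-1]
```

>>> carry_out --rows '[[[0,0,1,-38,-18,3,-1],[0,0,1,-38,-17,3,-1],[0,0,1,-32,-13,3,-1],[0,0,2,-23,-10,3,-1],[0,0,2,-12,-7,3,-1]]]'

```text
t: 14.88
ee_pos: [0.4642, 0.0108, 0.3404]
tcp_rot: [-2.128, -2.311, -0.0]
ft_force: [0.5, -0.3, -5.0]
width: 0.0177
```

>>> carry_out --rows '[[[0,0,0,0,0,10,-1],[0,0,0,0,0,20,-1],[0,0,0,0,0,15,-1],[0,0,0,0,0,5,-1],[0,0,0,0,0,0,-1]]]'

```text
t: 15.5
ee_pos: [0.4645, 0.0122, 0.2904]
tcp_rot: [-2.124, -2.315, 0.001]
ft_force: [0.9, -0.1, -4.1]
width: 0.0176
```

```bash
python3 - <<'E'
from h import *
from station import bot
np.set_printoptions(precision=4,suppress=True)
w=bot.snapshot("wrist");cv2.imwrite("pics/w11.png",w["frame"][:,:,::-1])
o=bot.observe();p=o["ee_pos"];print(o["qpos"],p,o["ft_force"])
C=cloud(w,True);zt=p[2]-.15
m=(abs(C[...,2]-zt)<.01)&(np.hypot(C[...,0]-p[0],C[...,1]-p[1])<.08)&(w["frame"].min(2)>110)
q=C[m];A=np.c_[q[:,:2]-p[:2],np.ones(len(q))];print("plane",len(q),np.linalg.lstsq(A,q[:,2],rcond=None)[0],"lid-TCP",((q.min(0)+q.max(0))/2)[:2]-p[:2],np.ptp(q,0))
plan([.466,.006,.25],5,maxmm=36,hand=-1)
s=bot.snapshot("scene");cv2.imwrite("pics/s11.png",cv2.resize(s["frame"][170:290,260:380,::-1],None,fx=5,fy=5,interpolation=cv2.INTER_CUBIC))
E
```

```text
[-0.7001  0.061   0.6094  1.8998 -0.0374  1.1918  0.0084] [0.4647 0.0121 0.2908] [-0.194   0.0002 -4.8398]
plane 5677 [ 0.0017 -0.0091  0.1415] lid-TCP [-0.0012  0.0038] [0.127  0.1192 0.0106]
rotdeg total [ 0.01  0.01 -0.07] shift world mm [  1.3  -6.1 -40.8] tool now [-6.2  0.8 40.8] rows 2
[0.01,0.00,-0.03,-3.1,0.4,20.4,-1]
[0.01,0.00,-0.03,-3.1,0.4,20.4,-1]
```

View pics/s11.png

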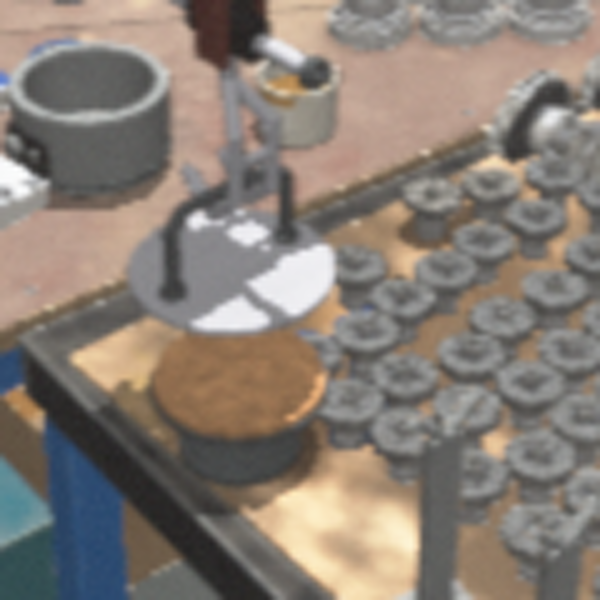

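View pics/w11.png

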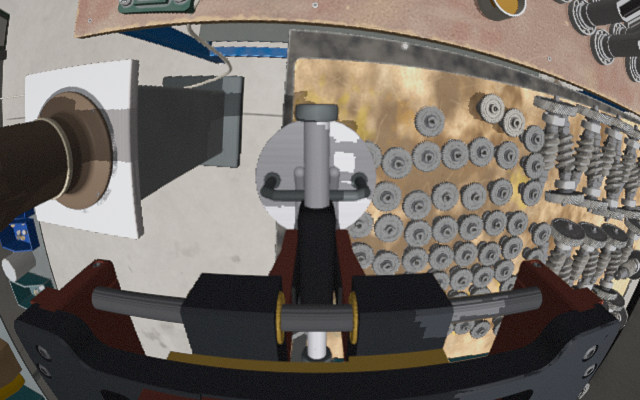

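```bash
cat > lidfit.py <<'E'
from h import *
from station import bot
from scipy.optimize import least_squares
np.set_printoptions(precision=4,suppress=True)
o=bot.observe();p=o["ee_pos"]
w=bot.snapshot("wrist");C=cloud(w,True);zt=p[2]-.1485
m=(abs(C[...,2]-zt)<.012)&(np.hypot(C[...,0]-p[0],C[...,1]-p[1])<.085)
m=cv2.morphologyEx(m.astype(np.uint8),cv2.MORPH_OPEN,np.ones((5,5)))
c,_=cv2.findContours(m,0,1);c=max(c,key=len)[:,0]
P=np.array([C[r,q] for q,r in c])
P=np.array([atz(w,r,q,zt,True)[:2] for q,r in c])
f=lambda x:np.hypot(P[:,0]-x[0],P[:,1]-x[1])-.064+.0005
r=least_squares(f,p[:2],loss="soft_l1",f_scale=.0015)
res=f(r.x);print("TCP",p,"lid",r.x,"minus TCP",r.x-p[:2],"inliers",(abs(res)<.003).sum(),len(res))
E
python3 lidfit.py
```

```text
TCP [0.4648 0.0121 0.2911] lid [0.4483 0.0193] minus TCP [-0.0165  0.0073] inliers 21 215
```

```bash
python3 - <<'E'
from h import *
from station import bot
from scipy.optimize import least_squares
np.set_printoptions(precision=4,suppress=True)
o=bot.observe();p=o["ee_pos"]
w=bot.snapshot("wrist");C=cloud(w,True)
zt=.1415
m=(abs(C[...,2]-zt)<.006)&(np.hypot(C[...,0]-p[0],C[...,1]-p[1])<.09)&(w["frame"].min(2)>95)
k,lab,st,_=cv2.connectedComponentsWithStats(m.astype(np.uint8));print(st[1:][st[1:,4]>50])
q=C[m];A=np.c_[q[:,:2]-p[:2],np.ones(len(q))]
# outermost points per angular bin
c0=p[:2]+[0,.003]
P=np.array([atz(w,r,cc,zt,True)[:2] for r,cc in np.argwhere(m)])
for it in range(3):
    a=np.arctan2(P[:,1]-c0[1],P[:,0]-c0[0]);d=np.hypot(*(P-c0).T);bins=np.floor(np.degrees(a)/8).astype(int)
    E=[];
    for b in np.unique(bins):
        i=np.nonzero(bins==b)[0];i=i[d[i]>np.percentile(d[i],97)-1e-9]
        if d[i].max()>.057:E.append(P[i].mean(0))
    E=np.array(E);r=least_squares(lambda x:np.hypot(E[:,0]-x[0],E[:,1]-x[1])-x[2],[*c0,.064],loss="soft_l1",f_scale=.001);c0=r.x[:2]
    print(len(E),r.x,r.x[:2]-p[:2],np.abs(r.fun).mean())
mb=(abs(C[...,2]-(zt+.058))<.01)&(np.hypot(C[...,0]-p[0],C[...,1]-p[1])<.06)&(w["frame"].max(2)<110)
b=C[mb];print("bar",len(b),b.mean(0)-p,(b.min(0)+b.max(0))/2-p)
E
```

```text
[[ 255  121   49  109 2944]
 [ 329  121   47  108 2766]]
39 [0.4644 0.0136 0.0632] [-0.0005  0.0016] 0.00023397473280494088
39 [0.4644 0.0137 0.0632] [-0.0005  0.0016] 0.000232319278182001
39 [0.4644 0.0137 0.0632] [-0.0005  0.0016] 0.0002323192596771824
bar 986 [-0.0045  0.0044 -0.0905] [-0.001   0.0053 -0.0915]
```

>>> carry_out --rows '[[[0,0,0,-2,0,10,-1],[0,0,0,-3,0,15,-1],[0,0,0,0,0,15,-1],[0,0,0,0,0,8,-1],[0,0,0,0,0,2,-1]]]'

```text
t: 16.32
ee_pos: [0.4646, 0.0069, 0.2399]
tcp_rot: [-2.124, -2.314, 0.002]
ft_force: [-0.3, -0.2, -4.9]
width: 0.0177
```

>>> carry_out --rows '[[[0,0,0,0,0,4,-1],[0,0,0,0,0,4,-1],[0,0,0,0,0,3,-1],[0,0,0,0,0,0,-1]]]'

```text
t: 16.82
ee_pos: [0.4648, 0.0069, 0.2295]
tcp_rot: [-2.124, -2.315, 0.0]
ft_force: [0.3, 0.1, -4.4]
width: 0.0177
```

```bash
cat > lf2.py <<'E'
from h import *
from station import bot
from scipy.optimize import least_squares
np.set_printoptions(precision=4,suppress=True)
def lid(w,p,zt):
    C=cloud(w,True)
    m=(abs(C[...,2]-zt)<.006)&(np.hypot(C[...,0]-p[0],C[...,1]-p[1])<.09)&(w["frame"].min(2)>95)
    q=C[m];A=np.c_[q[:,:2]-p[:2],np.ones(len(q))];print("plane",len(q),np.linalg.lstsq(A,q[:,2],rcond=None)[0])
    c0=np.array(p[:2]);P=np.array([atz(w,r,cc,zt,True)[:2] for r,cc in np.argwhere(m)])
    for it in range(3):
        a=np.arctan2(P[:,1]-c0[1],P[:,0]-c0[0]);d=np.hypot(*(P-c0).T);bins=np.floor(np.degrees(a)/8).astype(int);E=[]
        for b in np.unique(bins):
            i=np.nonzero(bins==b)[0];i=i[d[i]>np.percentile(d[i],97)-1e-9]
            if d[i].max()>.055:E.append(P[i].mean(0))
        E=np.array(E);r=least_squares(lambda x:np.hypot(E[:,0]-x[0],E[:,1]-x[1])-x[2],[*c0,.064],loss="soft_l1",f_scale=.001);c0=r.x[:2]
    print("lid",len(E),r.x,"vs rest",r.x[:2]-[.465,.0085],np.abs(r.fun).mean())
E
python3 - <<'E'
from lf2 import *
o=bot.observe();p=o["ee_pos"];print(p,o["ft_force"])
lid(bot.snapshot("wrist"),p,p[2]-.1496)
E
```

```text
[0.4648 0.0069 0.2295] [ 0.283   0.1445 -4.358 ]
plane 5728 [ 0.0014 -0.0102  0.0806]
lid 39 [0.464  0.0085 0.0632] vs rest [-0.001 -0.   ] 0.00025680822910476855
```

>>> carry_out --rows '[[[0,0,0,0,1,2,-1],[0,0,0,0,0,2,-1],[0,0,0,0,0,1,-1],[0,0,0,0,0,0,-1]]]'

```text
t: 17.38
ee_pos: [0.4658, 0.007, 0.2246]
tcp_rot: [-2.124, -2.314, 0.0]
ft_force: [-0.2, 0.2, -4.7]
width: 0.0177
```

>>> carry_out --rows '[[[0,0,0,0,0,2,-1],[0,0,0,0,0,2,-1],[0,0,0,0,0,0,-1]]]'

```text
t: 17.75
ee_pos: [0.4659, 0.0071, 0.2207]
tcp_rot: [2.124, 2.315, 0.0]
ft_force: [-0.4, 0.2, -1.8]
width: 0.0176
```

>>> carry_out --rows '[[[0,0,0,0,0,4,-1],[0,0,0,0,0,7,-1],[0,0,0,0,0,8,-1],[0,0,0,0,0,6,-1],[0,0,0,0,0,0,-1]]]'

```text
t: 18.38
ee_pos: [0.4655, 0.0069, 0.195]
tcp_rot: [-2.124, -2.314, 0.002]
ft_force: [-1.2, 0.4, -2.2]
width: 0.0179
```

```bash
python3 - <<'E'
from lf2 import *
o=bot.observe();p=o["ee_pos"];print(p,o["ft_force"])
lid(bot.snapshot("wrist"),p,.076)
s=bot.snapshot("scene");cv2.imwrite("pics/s12.png",cv2.resize(s["frame"][180:280,260:360,::-1],None,fx=6,fy=6,interpolation=cv2.INTER_CUBIC))
E
```

```text
[0.4655 0.0069 0.195 ] [-1.2028  0.3692 -2.2163]
plane 6701 [-0.     -0.0029  0.0745]
lid 37 [0.4654 0.0093 0.0626] vs rest [0.0004 0.0008] 0.0002091255706183153
```

View pics/s12.png

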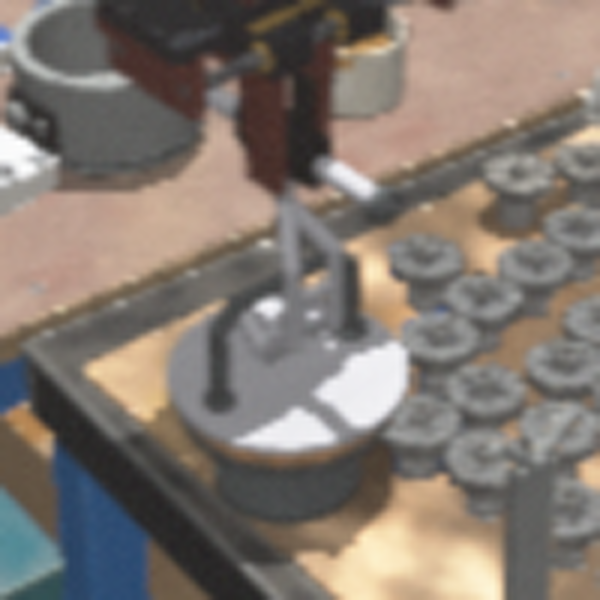

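The lid is flat and about 1 mm off centre. Now I'll back the hook out.

>>> carry_out --rows '[[[0,0,0,-12,0,0,-1],[0,0,0,-15,0,0,-1],[0,0,0,-18,0,0,-1],[0,0,0,-15,0,0,-1],[0,0,0,0,0,0,-1]]]'

```text
t: 19.1
ee_pos: [0.471, -0.0548, 0.1958]
tcp_rot: [2.127, 2.311, -0.0]
ft_force: [-0.2, 0.0, -2.5]
width: 0.0179
```

```bash
python3 - <<'E'
from lf2 import *
o=bot.observe();p=o["ee_pos"];print(p,o["ft_force"])
w=bot.snapshot("wrist");cv2.imwrite("pics/w13.png",w["frame"][:,:,::-1])
s=bot.snapshot("scene");cv2.imwrite("pics/s13.png",cv2.resize(s["frame"][180:280,260:360,::-1],None,fx=6,fy=6,interpolation=cv2.INTER_CUBIC))
E
```

```text
[ 0.471  -0.0548  0.1958] [-0.2412  0.0144 -2.5109]
```

View pics/s13.png

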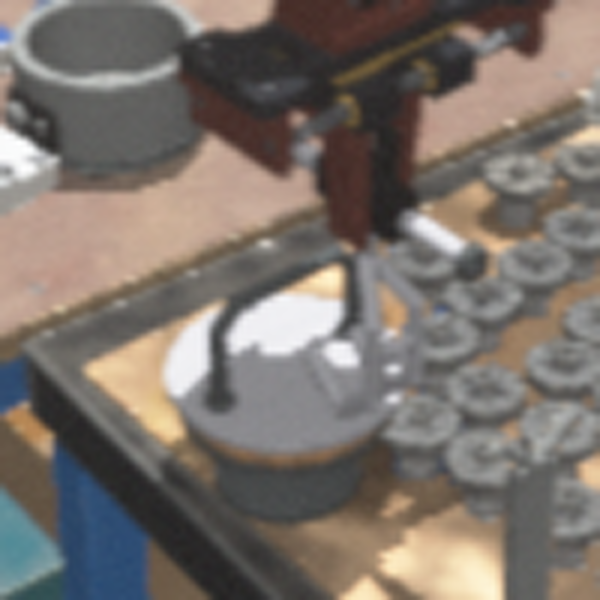

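View pics/w13.png

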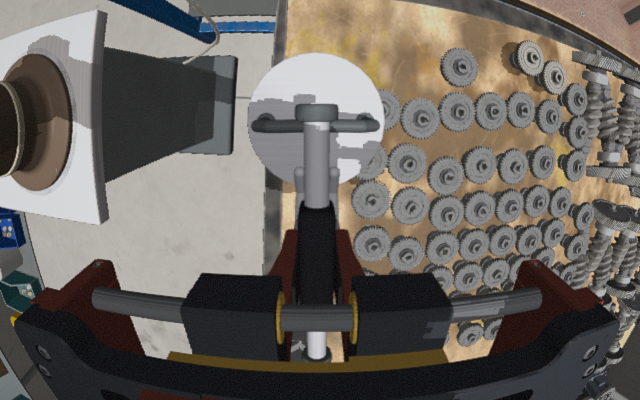

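>>> carry_out --rows '[[[0,0,0,-10,0,-20,-1],[0,0,1,-10,0,-40,-1],[0,0,2,-20,0,-45,-1],[0,0,2,-40,0,-35,-1],[0,0,2,-45,0,-5,-1]]]'

```text
t: 19.82
ee_pos: [0.4767, -0.1779, 0.3432]
tcp_rot: [2.257, 2.181, 0.006]
ft_force: [0.4, 0.2, -2.1]
width: 0.0175
```

```bash
python3 - <<'E'
from lf2 import *
o=bot.observe();p=o["ee_pos"];print(p,o["ft_force"],o["qpos"])
plan([.4635,-.2335,.325],-2.8,maxmm=30,hand=-1)
E
```

```text
[ 0.4767 -0.1779  0.3432] [ 0.4309  0.1995 -2.093 ] [-0.425   0.1285  0.7839  1.7321 -0.0957  1.3151  0.3441]
rotdeg total [ 0.26 -0.04  0.82] shift world mm [-13.2 -55.6 -18.2] tool now [-56.  -11.4  18.1] rows 2
[0.13,-0.02,0.41,-28.0,-5.7,9.1,-1]
[0.13,-0.02,0.41,-28.0,-5.5,9.1,-1]
```

>>> carry_out --rows '[[[0,0,0.8,-28,-6,9,-1],[0,0,0,-28,-5,9,-1],[0,0,0,0,0,0,-1]]]'

```text
t: 20.2
ee_pos: [0.4608, -0.2345, 0.3222]
tcp_rot: [-2.28, -2.161, 0.002]
ft_force: [0.7, -0.6, -1.6]
width: 0.0178
```

```bash
python3 - <<'E'
from lf2 import *
o=bot.observe();p=o["ee_pos"];print(p,o["ft_force"],o["qpos"])
plan([.4635,-.2335,.21],-2.8,maxmm=30,hand=-1)
w=bot.snapshot("wrist");cv2.imwrite("pics/w14.png",w["frame"][:,:,::-1])
t=bot.snapshot("top");
s=bot.snapshot("scene");cv2.imwrite("pics/s14.png",cv2.resize(s["frame"][180:330,300:450,::-1],None,fx=4,fy=4,interpolation=cv2.INTER_CUBIC))
for n,C in (("scene",cloud(s)),):
    for lo,hi in ((-.21,-.16),(-.31,-.26)):
        q=C[(abs(C[...,0]-.464)<.03)&(C[...,1]>lo)&(C[...,1]<hi)&(C[...,2]>.145)&(C[...,2]<.175)];print(n,len(q),q.min(0),q.max(0),q.mean(0))
E
```

```text
[ 0.4608 -0.2345  0.3222] [ 0.6875 -0.5711 -1.604 ] [-0.3257  0.1738  0.826   1.7478 -0.1323  1.2787  0.4778]
rotdeg total [-0.07  0.02 -0.26] shift world mm [   2.7    1.  -112.2] tool now [  1.2   2.8 112.2] rows 4
[-0.02,0.00,-0.07,0.3,0.7,28.0,-1]
[-0.02,0.00,-0.07,0.3,0.7,28.0,-1]
[-0.02,0.00,-0.07,0.3,0.7,28.0,-1]
[-0.02,0.00,-0.07,0.3,0.7,28.0,-1]
scene 62 [ 0.4426 -0.1913  0.145 ] [ 0.4871 -0.1787  0.1688] [ 0.4672 -0.1862  0.1573]
scene 74 [ 0.4368 -0.2915  0.1455] [ 0.4807 -0.2789  0.1701] [ 0.4618 -0.2858  0.1578]
```

View pics/s14.png

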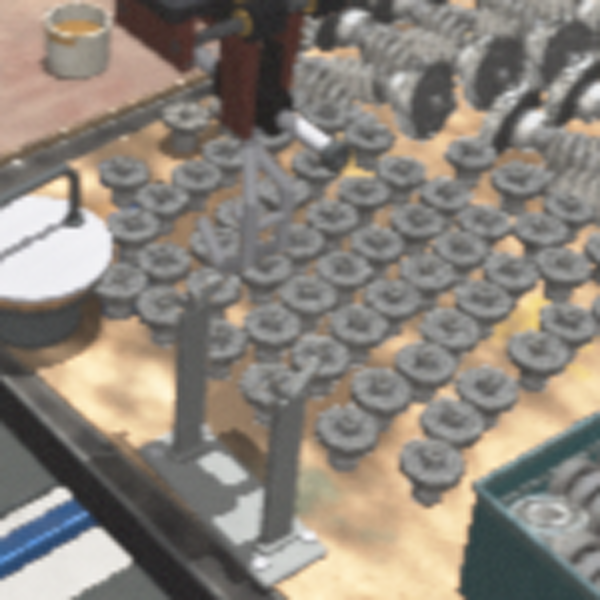

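View pics/w14.png

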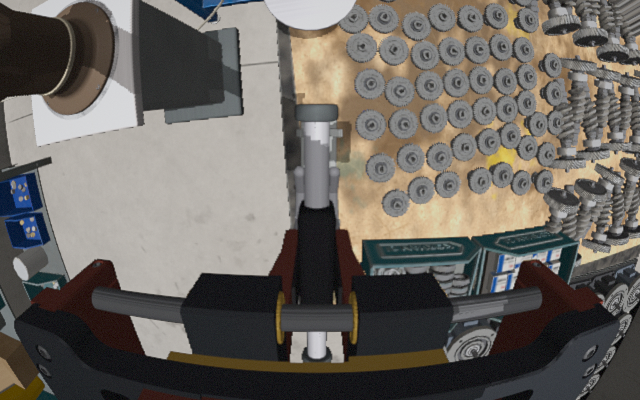

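>>> carry_out --rows '[[[0,0,0,1,3,25,-1],[0,0,0,0,0,35,-1],[0,0,0,0,0,35,-1],[0,0,0,0,0,25,-1],[0,0,0,0,0,0,-1]]]'

```text
t: 20.98
ee_pos: [0.4646, -0.2305, 0.2014]
tcp_rot: [-2.273, -2.165, 0.002]
ft_force: [-0.3, 0.2, -2.2]
width: 0.0179
```

```bash
python3 - <<'E'
from lf2 import *
o=bot.observe();p=o["ee_pos"];print(p,o["ft_force"])
plan([.4635,-.2335,.1365],-2.8,maxmm=30,hand=-1)
w=bot.snapshot("wrist");cv2.imwrite("pics/w15.png",cv2.resize(w["frame"][60:240,240:400,::-1],None,fx=4,fy=3.2))
E
```

```text
[ 0.4646 -0.2305  0.2014] [-0.341  0.215 -2.16 ]
rotdeg total [-0.18 -0.05  0.03] shift world mm [ -1.1  -3.  -64.9] tool now [-3.1 -0.8 64.9] rows 3
[-0.06,-0.02,0.01,-1.0,-0.3,21.6,-1]
[-0.06,-0.02,0.01,-1.0,-0.3,21.6,-1]
[-0.06,-0.02,0.01,-1.0,-0.3,21.6,-1]
```

View pics/w15.png

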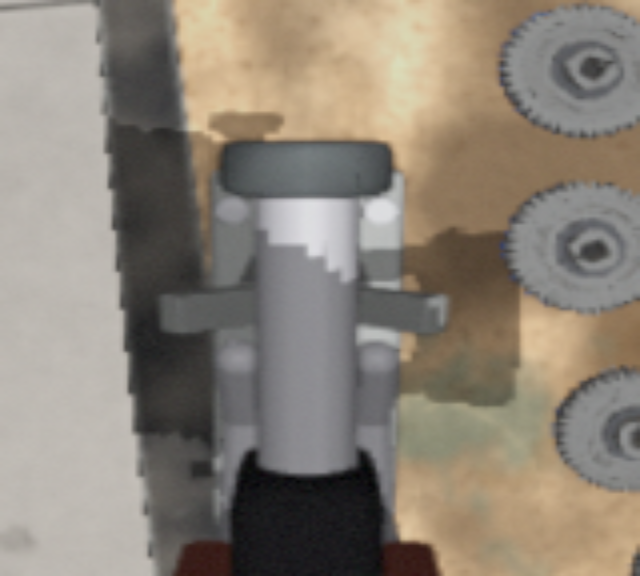

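The bar is centred over the near V (columns 258–357, V spanning 160–447). I'll go on down, slowly at the end.

>>> carry_out --rows '[[[0,0,0,-2,-1,22,-1],[0,0,0,-1,0,22,-1],[0,0,0,0,0,12,-1],[0,0,0,0,0,5,-1],[0,0,0,0,0,0,-1]]]'

```text
t: 21.65
ee_pos: [0.4642, -0.2352, 0.1421]
tcp_rot: [2.276, 2.165, 0.001]
ft_force: [-0.6, 0.4, -1.1]
width: 0.0176
```

>>> carry_out --rows '[[[0,0,0,0,0,2,-1],[0,0,0,0,0,1,-1],[0,0,0,0,0,0,-1]]]'

```text
t: 22.02
ee_pos: [0.4639, -0.2352, 0.1387]
tcp_rot: [2.277, 2.165, 0.0]
ft_force: [-0.1, -0.8, -2.6]
width: 0.0175
```

>>> carry_out --rows '[[[0,0,0,0,0,1,-1],[0,0,0,0,0,1,-1],[0,0,0,0,0,0,-1]]]'

```text
t: 22.4
ee_pos: [0.4638, -0.2351, 0.1365]
tcp_rot: [-2.277, -2.165, 0.0]
ft_force: [0.1, -0.4, -2.3]
width: 0.0175
```

>>> carry_out --rows '[[[0,0,0,0,0,1,-1],[0,0,0,0,0,1,-1],[0,0,0,0,0,0,-1]]]'

```text
t: 22.78
ee_pos: [0.464, -0.2353, 0.1359]
tcp_rot: [-2.277, -2.165, -0.002]
ft_force: [-5.6, 3.2, 14.0]
width: 0.0177
```

>>> carry_out --rows '[[[0,0,0,0,0,-1,-1],[0,0,0,0,0,0,-0.6],[0,0,0,0,0,0,-0.5],[0,0,0,0,0,0,0],[0,0,0,0,0,0,1]]]'

```text
t: 23.4
ee_pos: [0.4639, -0.2352, 0.1355]
tcp_rot: [2.277, 2.165, -0.0]
ft_force: [0.0, -0.5, 0.4]
width: 0.0382
```

>>> carry_out --rows '[[[0,0,0,0,0,0,1],[0,0,0,0,0,0,1],[0,0,0,0,0,0,1],[0,0,0,0,0,0,1]]]'

```text
t: 23.9
ee_pos: [0.4638, -0.2352, 0.1356]
tcp_rot: [-2.277, -2.165, 0.0]
ft_force: [0.4, -0.2, 0.4]
width: 0.0785
```

```bash
python3 - <<'E'
from lf2 import *
o=bot.observe();p=o["ee_pos"];print(p,o["ft_force"],o["width"])
w=bot.snapshot("wrist");cv2.imwrite("pics/w16.png",w["frame"][:,:,::-1])
E
```

```text
[ 0.4638 -0.2352  0.1356] [ 0.4224 -0.1836  0.359 ] 0.07847112901721132
```

View pics/w16.png

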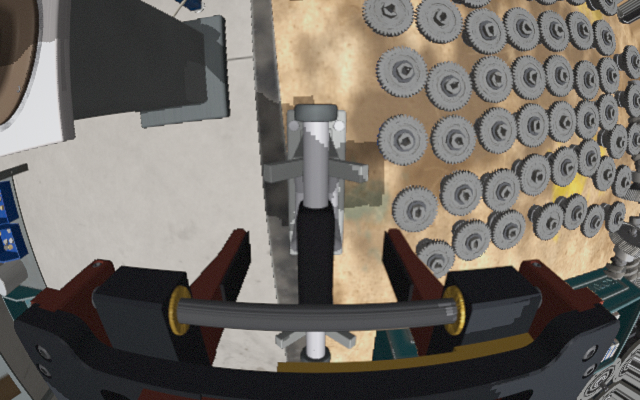

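The lifter hangs in both Vs with the fingers clear of it. I'll retreat straight up.

>>> carry_out --rows '[[[0,0,0,0,0,-10,1],[0,0,0,0,0,-30,1],[0,0,0,0,0,-45,1],[0,0,0,0,0,-50,1],[0,0,0,0,0,-50,1]]]'

```text
t: 24.58
ee_pos: [0.4634, -0.2354, 0.3229]
tcp_rot: [2.277, 2.164, 0.001]
ft_force: [-0.3, 0.3, -0.9]
width: 0.0882
```

>>> carry_out --rows '[[[0,0,0,-30,0,-10,1],[0,0,0,-20,0,0,1],[0,0,0,0,0,0,1],[0,0,0,0,0,0,1]]]'

```text
t: 25.08
ee_pos: [0.4612, -0.2844, 0.3306]
tcp_rot: [-2.276, -2.164, -0.0]
ft_force: [0.3, -0.0, 0.6]
width: 0.0881
```

```bash
python3 - <<'E'
from lf2 import *
o=bot.observe();p=o["ee_pos"];print(p,o["ft_force"],o["width"])
w=bot.snapshot("wrist");C=cloud(w,True);cv2.imwrite("pics/w17.png",cv2.resize(w["frame"][20:240,220:440,::-1],None,fx=2.7,fy=2.7))
Q=C[(C[...,2]>.15)&(C[...,2]<.18)&(abs(C[...,0]-.464)<.025)&(abs(C[...,1]+.235)<.11)]
q=Q[:,:2];m_=q.mean(0);_,_,v=np.linalg.svd(q-m_);t=(q-m_)@v[0];print("handle",len(q),m_,v[0],m_+v[0]*(t.min()+t.max())/2,t.max()-t.min())
c0=m_+v[0]*(t.min()+t.max())/2
for k in np.arange(-.07,.071,.02):
    z=Q[abs((q-c0)@v[0]-k)<.006];print(round(k,2),len(z),np.percentile(z[:,2],95) if len(z) else None)
for n in ("top","scene"):
    s=bot.snapshot(n);C=cloud(s);cv2.imwrite(f"pics/{n}17.png",s["frame"][:,:,::-1])
    m=(abs(C[...,2]-.076)<.006)&(np.hypot(C[...,0]-.465,C[...,1]-.0085)<.08)&(s["frame"].min(2)>110)
    c,_=cv2.findContours(m.astype(np.uint8),0,1);h=cv2.convexHull(np.concatenate(c))[:,0]
    P=np.array([atz(s,r,qq,.076)[:2] for qq,r in h]);x=np.linalg.lstsq(np.c_[2*P,np.ones(len(P))],(P**2).sum(1),rcond=None)[0];print(n,"lid",x[:2],2*np.sqrt(x[2]+(x[:2]**2).sum()),C[m].mean(0))
E
```

```text
[ 0.4612 -0.2844  0.3306] [ 0.302  -0.0015  0.5735] 0.08807480384792123
handle 2514 [ 0.4641 -0.232 ] [-0.0486 -0.9988] [ 0.4641 -0.2329] 0.1563872349912231
-0.07 177 0.16462783526187827
-0.05 346 0.16548087667739447
-0.03 146 0.1682694532043803
-0.01 177 0.1690886337656864
0.01 190 0.169097046126649
0.03 131 0.16866218791581533
0.05 352 0.16533903520735502
0.07 172 0.1649268041355202
top lid [0.4661 0.0092] 0.12611061545211075 [0.4661 0.0101 0.0746]
scene lid [0.4643 0.0081] 0.12901092793329422 [0.4622 0.0015 0.0776]
```

View pics/w17.png

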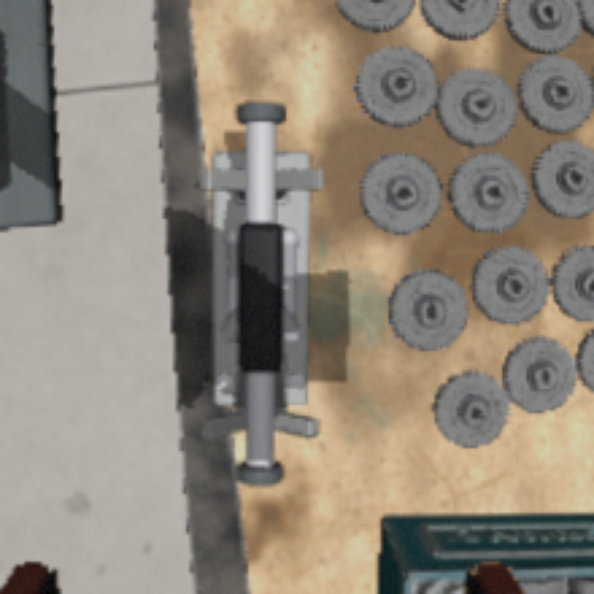

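View pics/scene17.png

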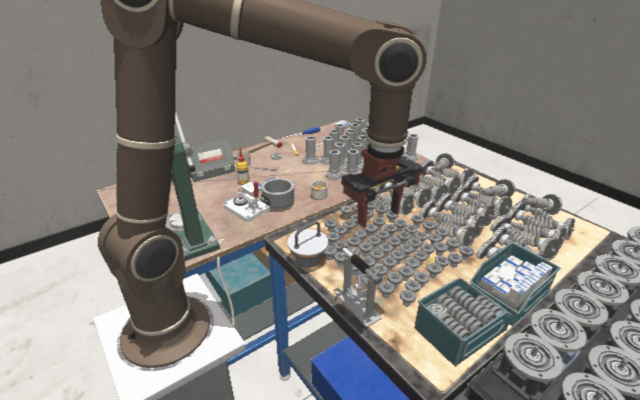

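View pics/top17.png

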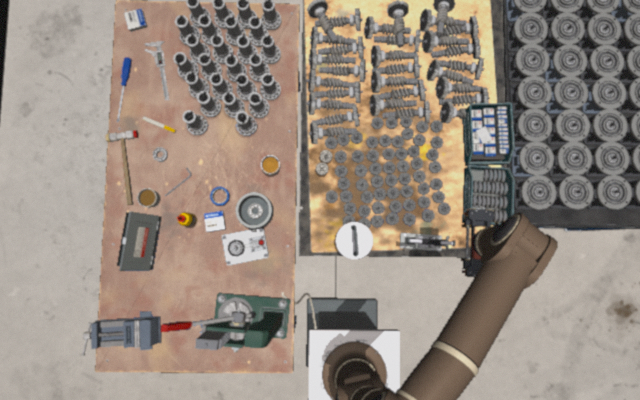

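The lid is at (354,240) in the top view, flat on the rest. The lifter hangs level in both cradles, and the other things look unmoved.

```bash
python3 -c "
from station import bot
print(bot.observe()['joint_velocities']);print(bot.job_done())"
```

```text
[ 1.64573021e-05  1.78076287e-03  3.12180316e-03 -3.83318468e-03
 -7.69053747e-04 -1.25078038e-03  1.22629139e-03]
the job is handed in; nothing more can be done
None
```

The job is done and handed in at about 25 s of the 66 s allowed. The lid is on the cork rest and the lifter is back in both cradles. I moved the lid with the lifter only.

- **Lid:** I lifted it off the warmer about level. It now stands flat (slope under 0.3°) and about 1 mm off the rest's centre. The wrist, top and scene cameras agree on that to within 2 mm.
- **Lifter:** it hangs upright and level. Both bar ends are at the same height, and it is about 3 mm from the middle of the rack along its line, against 16 mm of play.
- **Forces:** the highest wrist reading I saw was about 15 N, when the lifter went back into its rack.
- **Bystanders:** the oil bottle, tape, tub and carton look unmoved in the last pictures. I did not measure them.
- **Measurements that disagreed:** one early lid-centre fit and two landmark readings were clearly wrong. I dropped them and measured again before acting on them.

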